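# Put cleaned microscope objectives back in their tray in order

### The job

The four cleaned microscope objectives stand in a row on the seats of the cleaning stand. Move them one by one into the four free wells of the wooden tray, one in each well, upright and lens up, keeping the same left-to-right order in which they stand now (as seen from the robot), so that each can later go back to its own place on the microscope. Set them down gently without dropping or tipping any, and leave the white objective that is already in the tray where it is.

Things in the scene. Friction and masses are not known exactly. Their poses are not given: they have to be found in the camera images.
- objective_a_mid (a point): Loose microscope objective A: stubby bright-steel objective with a wide black front and a wide front lens (the widest glass), 50 mm tall; straight barrel 38 mm across from 7 to 38 mm above its foot. Stands lens up on a flat foot 31 mm across; about 0.16 kg. This point: on its axis, half-way up (25 mm above its foot); yaw means nothing.
- objective_b_mid (a point): Loose microscope objective B: plain bright-steel objective with a short taper and a thin black line, 60 mm tall; straight barrel 34 mm across from 7 to 42 mm above its foot, narrower above. Stands lens up on a flat foot 31 mm across; about 0.18 kg. This point: on its axis, half-way up (30 mm above its foot); yaw means nothing.
- objective_c_mid (a point): Loose microscope objective C: tallest and slimmest-nosed objective, brass-coloured barrel, 72 mm tall; straight barrel 33 mm across from 7 to 50 mm above its foot, nose 11 mm. Stands lens up on a flat foot 31 mm across; about 0.22 kg. This point: on its axis, half-way up (36 mm above its foot); yaw means nothing.
- objective_d_mid (a point): Loose microscope objective D: dark-steel objective, wide black ribbed collar round its middle, 66 mm tall; barrel 33 mm across from 7 to 48 mm above its foot, collar 40 mm across from 22 to 42 mm above the foot (grip it; it does not turn), nose 16 mm. Stands lens up on a flat foot 31 mm across; about 0.26 kg. This point: on its axis, half-way up (33 mm above its foot); yaw means nothing.
- seat_a: Fixed round seat, black with cork top, 50 mm across: the one on which objective A stands at the start, so it keeps the original order. Four identical seats in a straight row 60 mm apart on an aluminium rail 256 by 74 mm. Origin: centre of its underside; its top is 12 mm higher, 20 mm above the table, nothing beside it is higher. y runs along the row, to the robot's left.
- seat_b: Fixed round seat, black with cork top, 50 mm across: the one on which objective B stands at the start, so it keeps the original order. Four identical seats in a straight row 60 mm apart on an aluminium rail 256 by 74 mm. Origin: centre of its underside; its top is 12 mm higher, 20 mm above the table, nothing beside it is higher. y runs along the row, to the robot's left.
- seat_c: Fixed round seat, black with cork top, 50 mm across: the one on which objective C stands at the start, so it keeps the original order. Four identical seats in a straight row 60 mm apart on an aluminium rail 256 by 74 mm. Origin: centre of its underside; its top is 12 mm higher, 20 mm above the table, nothing beside it is higher. y runs along the row, to the robot's left.
- seat_d: Fixed round seat, black with cork top, 50 mm across: the one on which objective D stands at the start, so it keeps the original order. Four identical seats in a straight row 60 mm apart on an aluminium rail 256 by 74 mm. Origin: centre of its underside; its top is 12 mm higher, 20 mm above the table, nothing beside it is higher. y runs along the row, to the robot's left.
- tray: Fixed wooden tray, 304 (y) by 108 mm (x), with five felt-lined wells. Origin: centre of its underside, on the table; y runs along the row to the robot's left. Well centres y = +120, +60, 0, -60, -120 mm, x = 0; floor z = 20 mm. Partitions between wells and at the ends: 4 mm thick, top z = 42 mm, 56 mm clear. Along x 96 mm clear between low lips, top z = 28 mm.
- resident_mid (a point): Fifth objective, white barrel with steel nose, 58 mm tall, barrel 33 mm across, loose, already standing in one of the tray's five wells (any of them): it stays there. This point is on its axis, half-way up (29 mm above its foot).

How it is judged (in metres and radians):
At the end, for the whole second after the job is handed in: Each objective stands in its own well, upright (0.12 rad), on the felt (6 mm), within 35 mm (x) and 20 mm (y) of the well's centre, let go and at rest, in the left-to-right order of the seats they started on; the white one is upright and moved under 15 mm (x of objective_a_mid in the frame of tray between -0.035 and 0.035 m and z of objective_a_mid in the frame of tray between 0.039 and 0.051 m and (y of objective_a_mid in the frame of tray between -0.14 and -0.1 m or y of objective_a_mid in the frame of tray between -0.08 and -0.04 m or y of objective_a_mid in the frame of tray between -0.02 and 0.02 m or y of objective_a_mid in the frame of tray between 0.04 and 0.08 m or y of objective_a_mid in the frame of tray between 0.1 and 0.14 m) and angle between each of objective_a_mid, objective_b_mid, objective_c_mid, objective_d_mid, resident_mid's own z axis and vertical below 0.12 rad and linear speed of each of objective_a, objective_b, objective_c, objective_d below 0.02 m/s and contact force between each of objective_a, objective_b, objective_c, objective_d and the fingers below 0.1 N and x of objective_b_mid in the frame of tray between -0.035 and 0.035 m and z of objective_b_mid in the frame of tray between 0.044 and 0.056 m and (y of objective_b_mid in the frame of tray between -0.14 and -0.1 m or y of objective_b_mid in the frame of tray between -0.08 and -0.04 m or y of objective_b_mid in the frame of tray between -0.02 and 0.02 m or y of objective_b_mid in the frame of tray between 0.04 and 0.08 m or y of objective_b_mid in the frame of tray between 0.1 and 0.14 m) and x of objective_c_mid in the frame of tray between -0.035 and 0.035 m and z of objective_c_mid in the frame of tray between 0.05 and 0.062 m and (y of objective_c_mid in the frame of tray between -0.14 and -0.1 m or y of objective_c_mid in the frame of tray between -0.08 and -0.04 m or y of objective_c_mid in the frame of tray between -0.02 and 0.02 m or y of objective_c_mid in the frame of tray between 0.04 and 0.08 m or y of objective_c_mid in the frame of tray between 0.1 and 0.14 m) and x of objective_d_mid in the frame of tray between -0.035 and 0.035 m and z of objective_d_mid in the frame of tray between 0.047 and 0.059 m and (y of objective_d_mid in the frame of tray between -0.14 and -0.1 m or y of objective_d_mid in the frame of tray between -0.08 and -0.04 m or y of objective_d_mid in the frame of tray between -0.02 and 0.02 m or y of objective_d_mid in the frame of tray between 0.04 and 0.08 m or y of objective_d_mid in the frame of tray between 0.1 and 0.14 m) and ((y of seat_b in the frame of seat_a below 0 m and ((y of objective_a_mid in the frame of tray above -0.09 m and y of objective_b_mid in the frame of tray below -0.09 m) or (y of objective_a_mid in the frame of tray above -0.03 m and y of objective_b_mid in the frame of tray below -0.03 m) or (y of objective_a_mid in the frame of tray above 0.03 m and y of objective_b_mid in the frame of tray below 0.03 m) or (y of objective_a_mid in the frame of tray above 0.09 m and y of objective_b_mid in the frame of tray below 0.09 m))) or (y of seat_b in the frame of seat_a above 0 m and ((y of objective_b_mid in the frame of tray above -0.09 m and y of objective_a_mid in the frame of tray below -0.09 m) or (y of objective_b_mid in the frame of tray above -0.03 m and y of objective_a_mid in the frame of tray below -0.03 m) or (y of objective_b_mid in the frame of tray above 0.03 m and y of objective_a_mid in the frame of tray below 0.03 m) or (y of objective_b_mid in the frame of tray above 0.09 m and y of objective_a_mid in the frame of tray below 0.09 m)))) and ((y of seat_c in the frame of seat_a below 0 m and ((y of objective_a_mid in the frame of tray above -0.09 m and y of objective_c_mid in the frame of tray below -0.09 m) or (y of objective_a_mid in the frame of tray above -0.03 m and y of objective_c_mid in the frame of tray below -0.03 m) or (y of objective_a_mid in the frame of tray above 0.03 m and y of objective_c_mid in the frame of tray below 0.03 m) or (y of objective_a_mid in the frame of tray above 0.09 m and y of objective_c_mid in the frame of tray below 0.09 m))) or (y of seat_c in the frame of seat_a above 0 m and ((y of objective_c_mid in the frame of tray above -0.09 m and y of objective_a_mid in the frame of tray below -0.09 m) or (y of objective_c_mid in the frame of tray above -0.03 m and y of objective_a_mid in the frame of tray below -0.03 m) or (y of objective_c_mid in the frame of tray above 0.03 m and y of objective_a_mid in the frame of tray below 0.03 m) or (y of objective_c_mid in the frame of tray above 0.09 m and y of objective_a_mid in the frame of tray below 0.09 m)))) and ((y of seat_d in the frame of seat_a below 0 m and ((y of objective_a_mid in the frame of tray above -0.09 m and y of objective_d_mid in the frame of tray below -0.09 m) or (y of objective_a_mid in the frame of tray above -0.03 m and y of objective_d_mid in the frame of tray below -0.03 m) or (y of objective_a_mid in the frame of tray above 0.03 m and y of objective_d_mid in the frame of tray below 0.03 m) or (y of objective_a_mid in the frame of tray above 0.09 m and y of objective_d_mid in the frame of tray below 0.09 m))) or (y of seat_d in the frame of seat_a above 0 m and ((y of objective_d_mid in the frame of tray above -0.09 m and y of objective_a_mid in the frame of tray below -0.09 m) or (y of objective_d_mid in the frame of tray above -0.03 m and y of objective_a_mid in the frame of tray below -0.03 m) or (y of objective_d_mid in the frame of tray above 0.03 m and y of objective_a_mid in the frame of tray below 0.03 m) or (y of objective_d_mid in the frame of tray above 0.09 m and y of objective_a_mid in the frame of tray below 0.09 m)))) and ((y of seat_c in the frame of seat_b below 0 m and ((y of objective_b_mid in the frame of tray above -0.09 m and y of objective_c_mid in the frame of tray below -0.09 m) or (y of objective_b_mid in the frame of tray above -0.03 m and y of objective_c_mid in the frame of tray below -0.03 m) or (y of objective_b_mid in the frame of tray above 0.03 m and y of objective_c_mid in the frame of tray below 0.03 m) or (y of objective_b_mid in the frame of tray above 0.09 m and y of objective_c_mid in the frame of tray below 0.09 m))) or (y of seat_c in the frame of seat_b above 0 m and ((y of objective_c_mid in the frame of tray above -0.09 m and y of objective_b_mid in the frame of tray below -0.09 m) or (y of objective_c_mid in the frame of tray above -0.03 m and y of objective_b_mid in the frame of tray below -0.03 m) or (y of objective_c_mid in the frame of tray above 0.03 m and y of objective_b_mid in the frame of tray below 0.03 m) or (y of objective_c_mid in the frame of tray above 0.09 m and y of objective_b_mid in the frame of tray below 0.09 m)))) and ((y of seat_d in the frame of seat_b below 0 m and ((y of objective_b_mid in the frame of tray above -0.09 m and y of objective_d_mid in the frame of tray below -0.09 m) or (y of objective_b_mid in the frame of tray above -0.03 m and y of objective_d_mid in the frame of tray below -0.03 m) or (y of objective_b_mid in the frame of tray above 0.03 m and y of objective_d_mid in the frame of tray below 0.03 m) or (y of objective_b_mid in the frame of tray above 0.09 m and y of objective_d_mid in the frame of tray below 0.09 m))) or (y of seat_d in the frame of seat_b above 0 m and ((y of objective_d_mid in the frame of tray above -0.09 m and y of objective_b_mid in the frame of tray below -0.09 m) or (y of objective_d_mid in the frame of tray above -0.03 m and y of objective_b_mid in the frame of tray below -0.03 m) or (y of objective_d_mid in the frame of tray above 0.03 m and y of objective_b_mid in the frame of tray below 0.03 m) or (y of objective_d_mid in the frame of tray above 0.09 m and y of objective_b_mid in the frame of tray below 0.09 m)))) and ((y of seat_d in the frame of seat_c below 0 m and ((y of objective_c_mid in the frame of tray above -0.09 m and y of objective_d_mid in the frame of tray below -0.09 m) or (y of objective_c_mid in the frame of tray above -0.03 m and y of objective_d_mid in the frame of tray below -0.03 m) or (y of objective_c_mid in the frame of tray above 0.03 m and y of objective_d_mid in the frame of tray below 0.03 m) or (y of objective_c_mid in the frame of tray above 0.09 m and y of objective_d_mid in the frame of tray below 0.09 m))) or (y of seat_d in the frame of seat_c above 0 m and ((y of objective_d_mid in the frame of tray above -0.09 m and y of objective_c_mid in the frame of tray below -0.09 m) or (y of objective_d_mid in the frame of tray above -0.03 m and y of objective_c_mid in the frame of tray below -0.03 m) or (y of objective_d_mid in the frame of tray above 0.03 m and y of objective_c_mid in the frame of tray below 0.03 m) or (y of objective_d_mid in the frame of tray above 0.09 m and y of objective_c_mid in the frame of tray below 0.09 m)))) and distance of resident_mid from where it was at the start of the episode below 0.015 m); the robot touches nothing.
It fails at once if an objective is tipped over (beyond about 35 degrees) (angle between any of objective_a_mid, objective_b_mid, objective_c_mid, objective_d_mid's own z axis and vertical above 0.6 rad).
It fails at once if an objective is let go in the air, more than 25 mm above the level of the seats' tops and the tray's floor ((height (world z) of objective_a_mid above 0.07 m and contact force between objective_a and the fingers below 0.02 N) or (height (world z) of objective_b_mid above 0.075 m and contact force between objective_b and the fingers below 0.02 N) or (height (world z) of objective_c_mid above 0.081 m and contact force between objective_c and the fingers below 0.02 N) or (height (world z) of objective_d_mid above 0.078 m and contact force between objective_d and the fingers below 0.02 N)).
It fails at once if the objective already in the tray is pushed out of its place (30 mm) or tipped (distance of resident_mid from where it was at the start of the episode above 0.03 m or angle between resident_mid's own z axis and vertical above 0.6 rad).
It also fails if it takes over 104 s, if anything falls off the work surface, if the arm or the gripper's body presses on something with over 40 N, if the wrist force passes 120 N, or if a joint passes its speed limit or range.

### The arm

A 6-joint arm with a two-finger parallel gripper is mounted at the origin on the work surface. World frame = base frame: x ahead of the robot, y to its left, z up, the work surface at z = 0. Lengths are in m, angles in degrees, forces in N, time in s.
With the tool pointing down it reaches from about 0.3 to 0.75 m from the base axis. Payload 8.5 kg.
Tool frame: the origin (TCP) lies midway between the tips of the shut fingers; the grasp point (between the pads) lies 19 mm behind it; y points along the fingers, x is the direction in which the jaws open and shut, and the axes are right-handed (so a half turn about y gives the same grasp; the last joint's range is limited). The gripper opens to 85 mm and grips with 20 to 120 N. Pads are 22 mm wide; open, the fingers measure 114 mm over their backs; the gripper's body (76 mm by 85 mm) begins 54 mm behind the grasp point. The pads swing forward as they close: fully open they stand 13 mm farther back than shut.
Start: joints at [-88.596, 21.807, 74.336, -0, 83.858, -12.336], TCP at [0.131, -0.534, 0.231] pointing down, gripper open.
Joint ranges: [-178.18, 178.18], [-50.72, 133.34], [12.68, 142.11], [-81.47, 261.47], [9.98, 163.14], [-165.26, 165.26]. Speed limits (degrees/s): [136.94, 136.94, 180, 180, 180, 180].

### API

Orientations are given as a 3x3 rotation matrix whose columns are the frame's x, y, z axes.
In Python, from rig import env gives the robot as it stands.
- The arm moves only by the tool carry_out, never from a script. Its argument "plan" is a list of rows, each a list of 3 entries, a list of its own where there are three numbers: the shift along the tool's x, y, z in m, then the turn, a rotation vector about the tool's x, y, z in degrees, then the finger opening in m, from 0 to 0.0854. In form: [[[dx, dy, dz], [ax, ay, az], jaw], ...]. A call has 1 to 8 rows; each row shifts and turns the commanded pose from where the row before left it, along the tool's axes as they then stand; what a row does not reach is not made up. A row lasts 1/8 s, in which the tool goes at most 62.5 mm and 10.7 degrees, less where a joint would pass 70% of its speed; a pose out of reach is approached as far as the arm can. A call is refused whole if a number of a shift passes 0.0625 or a number of a turn 10.7, either way. A call with a gripper value outside its range is refused whole. The fingers move at their own pace and stop on an object; "force" is the grip in N (left out, the last holds). Time passes only in rows, so rows that do not move let the fingers close. It gives the time, the measured TCP pose, the force and the opening at its end, in the units of the state.
- env.observe(): the state, without advancing time (a new reading comes with each control period).
- env.get_image(name): name is "scene" or "top" or "wrist"; returns a dict with "image" (384x512x3 uint8, red, green, blue), "vfov" (degrees; the focal length in pixels is half the picture's height over the tangent of half this angle, whatever the lens; pixels are square), "cx", "cy" (the principal point, pixels), "k1" (the pictures are not rectified: a ray, as slopes to the right and down, at radius r is drawn at 1 + k1 r^2 times it, then the intrinsics apply), "rvec" (rotation vector, rad) and "tvec" (3), from world to camera coordinates, as OpenCV has them; the wrist camera has in their place "tool_from_camera" (4x4, takes a point from camera to tool coordinates, whose origin is the TCP and whose axes are the tool frame's). Camera axes: x right, y down, z forward; pixel columns grow to the right and rows downward; lengths in m; the calibration is good to about 2 mm. A picture is of the moment at which its call begins: read the wrist's pose just before it. There is no depth.
- env.close_job(): hands the job in, once; it reports no verdict.
Trained networks look in a picture, given as the dict that the camera call returned (one of the last four; its "shot" number tells which), for a name from the list of things; names that differ only in an ending like _2 or _b are one class to them, and where a whole thing is asked for, a point or a joint stands for the part that bears it (a point fixed in the world has none). Each returns a list of dicts, best first, with "conf" (0 to 1); they miss things now and then, are a little off and sometimes report something else, mostly with a low value. They report only what shows in the picture. A call takes as long as a camera call.
- env.outline_of(target, picture): "mask" (384x512 bool, what is visible of it) and "pixel" ([row, column] in pixels, amid what is visible of it).
The state is a dict: "time_s": time; "q": joint angles; "qvel": joint speeds; "joint_efforts": joint torques, N m; "position": TCP position; "tool_rot": TCP orientation; "ft_force": force on the tool from outside, world axes, zero at the start; "wrist_torque": the same for the moment, N m; "grip_width": finger opening in m.
Only numpy, scipy, OpenCV 4.12 (cv2) and the standard library are available. Lean on these libraries where they do the work, as an engineer would, in place of code of your own. Each camera call takes 0.05 s, during which the arm holds its last target.

## Working session

There is one attempt and no reset: what is moved stays moved. The work goes in short steps, Python scripts to look and compute and a tool call to move; the robot and the scene stay as the last step left them, time stands still between calls to the robot, and variables do not carry over. Pictures are saved under pics/ and viewed, and the job is handed in when it is done.

Besides the shell and the picture viewer there is one more tool, called after "Call:" as name(argument=value, ...) on one line, values as JSON. carry_out: Moves the arm, as the interface text tells. Its arguments: {"type":"object","properties":{"plan":{"type":"array","items":{"type":"array"}},"force":{"type":"number"}},"required":["plan"]}

```bash
ls; mkdir -p pics; python3 - <<'E'
from rig import env
import cv2,numpy as np
s=env.observe();print({k:np.round(v,4).tolist() for k,v in s.items()})
for n in["scene","top","wrist"]:
    d=env.get_image(n);cv2.imwrite(f"pics/{n}0.png",d["image"][:,:,::-1])
    print(n,{k:(np.round(v,4).tolist() if k!='image' else 0) for k,v in d.items()})
E
```

```text
pics
{'time_s': 0.0, 'q': [-88.5966, 21.841, 74.3862, 0.0002, 83.859, -12.3366], 'qvel': [-0.0422, -0.0265, 0.0072, -0.0466, -0.0382, 0.0663], 'joint_efforts': [-0.0013, -44.8458, -23.1281, -0.0002, 0.0047, -0.0], 'position': [0.1306, -0.534, 0.2307], 'tool_rot': [[0.2375, -0.0, 0.9714], [-0.9714, 0.0015, 0.2375], [-0.0015, -1.0, 0.0003]], 'ft_force': [-0.4482, 0.099, 0.8243], 'wrist_torque': [0.0216, 0.0041, 0.0176], 'grip_width': 0.0855}
scene {'image': 0, 'vfov': 54.957, 'cx': 256.7364, 'cy': 184.5986, 'k1': -0.1056, 'rvec': [1.2586, 2.3876, -0.8492], 'tvec': [0.31, -0.2953, 1.191], 'shot': 1}
top {'image': 0, 'vfov': 57.4448, 'cx': 251.8538, 'cy': 185.2561, 'k1': -0.0249, 'rvec': [2.106, -2.1104, 0.1671], 'tvec': [0.0115, 0.5153, 0.7127], 'shot': 2}
wrist {'image': 0, 'vfov': 71.0737, 'cx': 255.9903, 'cy': 195.0171, 'k1': -0.0042, 'tool_from_camera': [[1.0, 0.0002, 0.0004, -0.0011], [-0.0004, -0.2668, 0.9638, -0.1428], [0.0003, -0.9638, -0.2668, 0.0674], [0.0, 0.0, 0.0, 1.0]], 'shot': 3}
```

View pics/scene0.png

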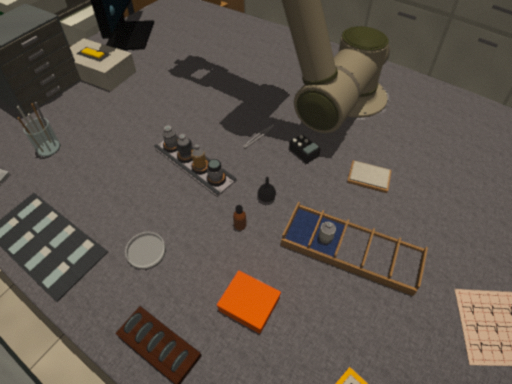

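View pics/top0.png

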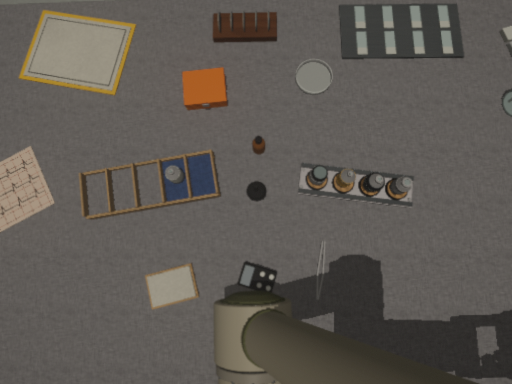

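View pics/wrist0.png

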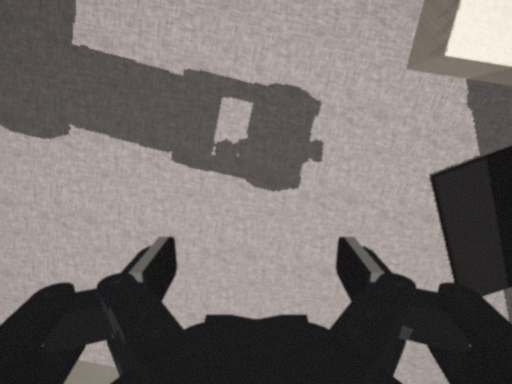

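```bash
cat > h.py <<'E'
import numpy as np,cv2
from rig import env
def K(d):
    f=192/np.tan(np.radians(d["vfov"]/2));return f
def ext(d,s=None):
    if "rvec" in d:
        R=cv2.Rodrigues(np.array(d["rvec"],float))[0];return R,np.array(d["tvec"],float)
    T=np.eye(4);T[:3,:3]=s["tool_rot"];T[:3,3]=s["position"]
    M=np.linalg.inv(T@np.array(d["tool_from_camera"]));return M[:3,:3],M[:3,3]
def proj(d,P,s=None):
    R,t=ext(d,s);c=np.atleast_2d(P)@R.T+t
    x=c[:,:2]/c[:,2:];r2=(x**2).sum(1,keepdims=True)
    x=x*(1+d["k1"]*r2);return x*K(d)+[d["cx"],d["cy"]]
def ray(d,uv,s=None):
    uv=np.atleast_2d(uv).astype(float);y=(uv-[d["cx"],d["cy"]])/K(d);x=y.copy()
    for _ in range(20):x=y/(1+d["k1"]*(x**2).sum(1,keepdims=True))
    R,t=ext(d,s);return -R.T@t, np.c_[x,np.ones(len(x))]@R
def onplane(d,uv,z,s=None):
    o,v=ray(d,uv,s);return o+v*((z-o[2])/v[:,2:])
E
python3 - <<'E'
from h import *
names=["objective_a_mid","objective_b_mid","objective_c_mid","objective_d_mid","resident_mid","tray","seat_a"]
H=[25,30,36,33,29]
for n in["top","scene"]:
    d=env.get_image(n);im=d["image"][:,:,::-1].copy()
    for i,t in enumerate(names):
        for o in env.outline_of(t,d)[:5]:
            r,c=o["pixel"];m=o["mask"];z=.02+H[i]/1000 if i<5 else .02
            print(n,t,round(o["conf"],2),np.round([c,r],1),m.sum(),onplane(d,[c,r],z).round(4)[0])
            if o["conf"]>.3:
                cs,_=cv2.findContours(m.astype(np.uint8),0,1);cv2.drawContours(im,cs,-1,[(0,0,255),(0,255,0),(255,0,0),(0,255,255),(255,0,255),(255,255,0),(255,255,255)][i],1)
    cv2.imwrite(f"pics/{n}1.png",im)
    np.save(n+"_m.npy",0)
    im2=cv2.resize(d["image"][:,:,::-1][100:240,60:440] if n=="top" else d["image"][:,:,::-1][100:320,130:450],None,fx=2.1 if n=="top" else 2.5,fy=2.1 if n=="top" else 2.5,interpolation=2);cv2.imwrite(f"pics/{n}z.png",im2)
E
```

```text
top objective_a_mid 0.66 [315.5 176.9] 307 [ 0.534  -0.1286  0.045 ]
top objective_b_mid 0.74 [400.1 183.5] 293 [ 0.5174 -0.3091  0.05  ]
top objective_c_mid 0.79 [344.8 179.3] 291 [ 0.526  -0.1894  0.056 ]
top objective_d_mid 0.62 [373.9 182.6] 351 [ 0.519 -0.252  0.053]
top objective_d_mid 0.24 [362.  191.4] 111 [ 0.5    -0.2255  0.053 ]
top resident_mid 0.82 [173.1 173.6] 248 [0.5424 0.1843 0.049 ]
top tray 0.76 [139.2 185.2] 2518 [0.5223 0.2692 0.02  ]
top tray 0.71 [402.1 184.2] 295 [ 0.5216 -0.3253  0.02  ]
top tray 0.19 [170.  177.5] 258 [0.5399 0.1987 0.02  ]
top seat_a 0.71 [343.4 187.1] 154 [ 0.5156 -0.194   0.02  ]
top seat_a 0.71 [361.9 190. ] 122 [ 0.5088 -0.2349  0.02  ]
top seat_a 0.69 [138.6 185.7] 2292 [0.5212 0.2705 0.02  ]
top seat_a 0.43 [392.  198.1] 103 [ 0.4902 -0.3005  0.02  ]
scene objective_a_mid 0.62 [214.7 172.2] 276 [ 0.5453 -0.1289  0.045 ]
scene objective_b_mid 0.48 [168.3 138. ] 223 [ 0.5234 -0.3067  0.05  ]
scene objective_c_mid 0.61 [195.2 159.2] 269 [ 0.546  -0.1904  0.056 ]
scene objective_c_mid 0.52 [170.  150.5] 40 [ 0.5594 -0.2652  0.056 ]
scene objective_c_mid 0.34 [186.2 143.8] 307 [ 0.517  -0.2464  0.056 ]
scene objective_d_mid 0.81 [183.6 143.2] 290 [ 0.5171 -0.2561  0.053 ]
scene objective_d_mid 0.33 [185.  159.6] 86 [ 0.5598 -0.2133  0.053 ]
scene resident_mid 0.57 [328.7 233.8] 278 [0.5471 0.1898 0.049 ]
scene tray 0.96 [339.8 246.5] 2445 [0.5443 0.2212 0.02  ]
scene seat_a 0.66 [182.7 160.5] 90 [ 0.5453 -0.2409  0.02  ]
```

View pics/topz.png

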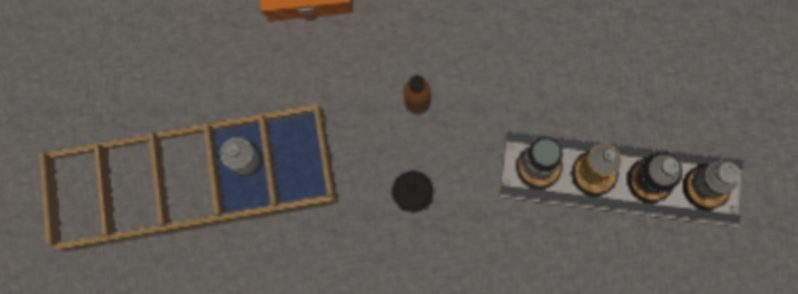

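View pics/scenez.png

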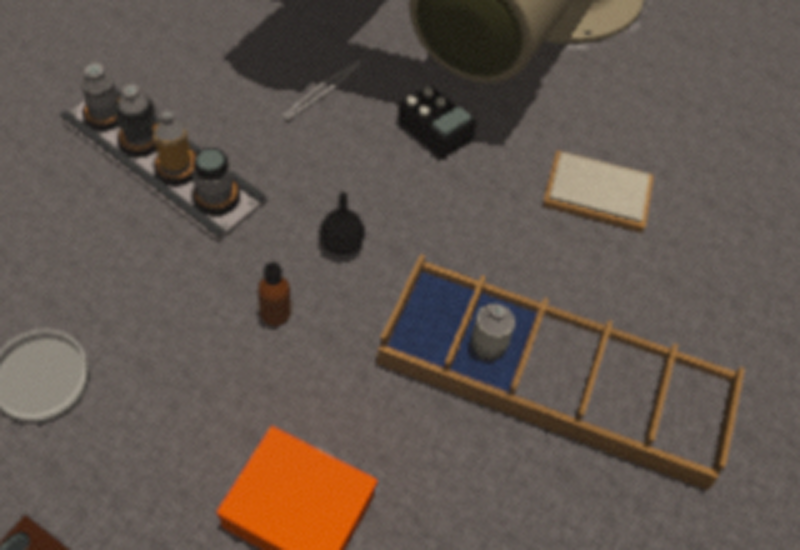

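View pics/top1.png

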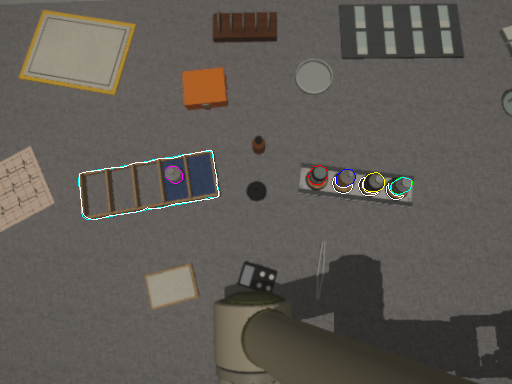

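```bash
cat >> h.py <<'E'
def yaw(R): return np.degrees(np.arctan2(R[1,0],R[0,0]))
def plan(tp,tyaw,n,s=None,start=None):
    """rows to go to TCP tp, tool-x yaw tyaw (deg), tool down; each row in tool axes"""
    s=s or env.observe()
    p=np.array(s["position"]);y0=yaw(np.array(s["tool_rot"])) 
    if start is not None: p,y0=np.array(start[0]),start[1]
    dp=(np.array(tp)-p)/n;dy=(tyaw-y0)/n
    print("from",p.round(4),round(y0,2),"per row",dp.round(4),"turn ay",round(-dy,2))
    for i in range(n):
        a=np.radians(y0+i*dy);X=np.array([np.cos(a),np.sin(a),0]);Z=np.array([-np.sin(a),np.cos(a),0])
        print([[round(float(dp@X),4),round(float(-dp[2]),4),round(float(dp@Z),4)],[0,round(-dy,2),0]])
E
python3 - <<'E'
from h import *
plan([.52,-.19,.24],-5,8)
E
```

```text
from [ 0.1306 -0.5342  0.2313] -76.26 per row [0.0487 0.043  0.0011] turn ay -8.91
[[-0.0302, -0.0011, 0.0575], [0, np.float64(-8.91), 0]]
[[-0.021, -0.0011, 0.0615], [0, np.float64(-8.91), 0]]
[[-0.0112, -0.0011, 0.064], [0, np.float64(-8.91), 0]]
[[-0.0012, -0.0011, 0.065], [0, np.float64(-8.91), 0]]
[[0.0089, -0.0011, 0.0643], [0, np.float64(-8.91), 0]]
[[0.0188, -0.0011, 0.0622], [0, np.float64(-8.91), 0]]
[[0.0282, -0.0011, 0.0585], [0, np.float64(-8.91), 0]]
[[0.0369, -0.0011, 0.0535], [0, np.float64(-8.91), 0]]
```

Call:
carry_out(plan=[[[-0.02,0,0.038],[0,-6,0],0.085],[[-0.016,0,0.04],[0,-6,0],0.085],[[-0.012,0,0.042],[0,-6,0],0.085],[[-0.008,0,0.043],[0,-6,0],0.085],[[-0.004,0,0.043],[0,-6,0],0.085],[[0,0,0.043],[0,-6,0],0.085],[[0.006,0,0.043],[0,-6,0],0.085],[[0.01,0,0.043],[0,-6,0],0.085]])

```text
time_s: 1.95
position: [0.3884, -0.2997, 0.2315]
tool_rot: [[0.882, 0.0, 0.471], [-0.471, -0.0, 0.882], [0.0, -1.0, -0.0]]
ft_force: [-0.6, -0.5, 0.0]
grip_width: 0.0852
```

```bash
python3 - <<'E'
from h import *
plan([.52,-.19,.24],-5,5)
E
```

```text
from [ 0.3884 -0.2997  0.2315] -28.07 per row [0.0263 0.0219 0.0017] turn ay -4.61
[[0.0129, -0.0017, 0.0317], [0, np.float64(-4.61), 0]]
[[0.0154, -0.0017, 0.0306], [0, np.float64(-4.61), 0]]
[[0.0178, -0.0017, 0.0293], [0, np.float64(-4.61), 0]]
[[0.0201, -0.0017, 0.0277], [0, np.float64(-4.61), 0]]
[[0.0223, -0.0017, 0.026], [0, np.float64(-4.61), 0]]
```

Call:
carry_out(plan=[[[0.013,-0.002,0.032],[0,-4.6,0],0.085],[[0.015,-0.002,0.031],[0,-4.6,0],0.085],[[0.018,-0.002,0.029],[0,-4.6,0],0.085],[[0.02,-0.002,0.028],[0,-4.6,0],0.085],[[0.022,-0.002,0.026],[0,-4.6,0],0.085],[[0,0,0],[0,0,0],0.085]])

```text
time_s: 2.7
position: [0.5203, -0.1895, 0.2412]
tool_rot: [[0.996, 0.0, 0.089], [-0.089, 0.0, 0.996], [0.0, -1.0, 0.0]]
ft_force: [0.4, 0.4, -0.8]
grip_width: 0.0853
```

```bash
python3 - <<'E'
from h import *
s=env.observe();d=env.get_image("wrist");im=d["image"][:,:,::-1].copy()
print(s["position"],yaw(s["tool_rot"]))
for t,h in zip("abcd",[25,30,36,33]):
    for o in env.outline_of(f"objective_{t}_mid",d)[:3]:
        r,c=o["pixel"];print(t,round(o["conf"],2),[round(c),round(r)],o["mask"].sum(),onplane(d,[c,r],.02+h/1000,s).round(4)[0])
        if o["conf"]>.3:
            cs,_=cv2.findContours(o["mask"].astype(np.uint8),0,1);cv2.drawContours(im,cs,-1,(0,255,0),1)
cv2.imwrite("pics/w1.png",cv2.resize(im,None,fx=1.5,fy=1.5))
E
```

```text
[ 0.52030453 -0.18951185  0.24118557] -5.089104255152896
a 0.57 [265, 132] 800 [ 0.5354 -0.1357  0.045 ]
b 0.61 [262, 262] 795 [ 0.5171 -0.3102  0.05  ]
b 0.17 [247, 135] 229 [ 0.5134 -0.1374  0.05  ]
c 0.79 [266, 181] 702 [ 0.5316 -0.1942  0.056 ]
d 0.87 [259, 219] 863 [ 0.5185 -0.2453  0.053 ]
```

View pics/w1.png

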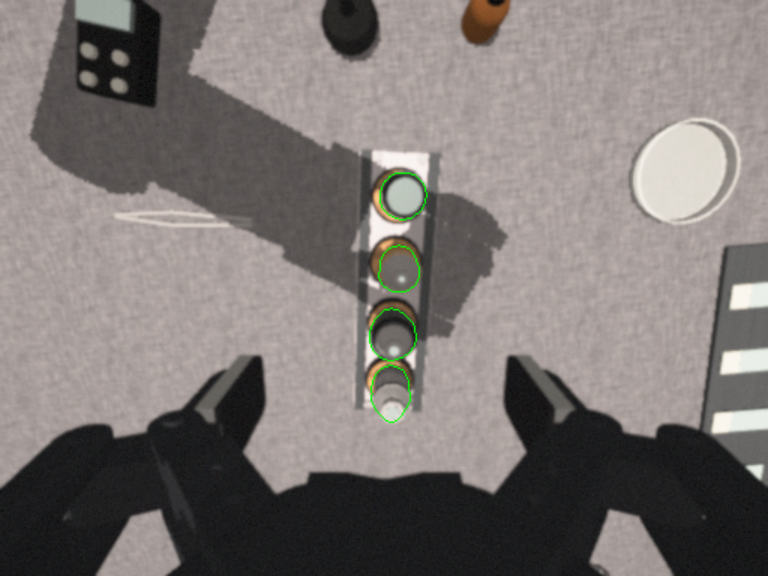

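```bash
cat >> h.py <<'E'
PROF={"a":[(0,31),(7,38),(38,38),(50,34)],"b":[(0,31),(7,34),(42,34),(60,18)],"c":[(0,31),(7,33),(50,33),(72,11)],"d":[(0,31),(22,33),(22,40),(42,40),(48,33),(66,16)],"r":[(0,31),(7,33),(40,33),(58,14)]}
def sil(d,s,k,x,y,z0=.02):
    t=np.linspace(0,2*np.pi,24,endpoint=False);P=[]
    m=np.zeros((384*4,512*4),np.uint8);pr=PROF[k]
    for (h1,w1),(h2,w2) in zip(pr[:-1],pr[1:]):
        P=np.vstack([np.c_[x+w/2000*np.cos(t),y+w/2000*np.sin(t),np.full(24,z0+h/1000)] for h,w in((h1,w1),(h2,w2))])
        uv=((proj(d,P,s)+.5)*4).astype(np.float32)
        cv2.fillConvexPoly(m,cv2.convexHull(uv).astype(int),1)
    return cv2.resize(m*255,(512,384),interpolation=cv2.INTER_AREA)/255.
from scipy.optimize import minimize
def fit(d,s,k,mask,x,y,z0=.02):
    M=mask.astype(float)
    f=lambda p:-(lambda S:(np.minimum(S,M).sum()/np.maximum(S,M).sum()))(sil(d,s,k,*p,z0))
    r=minimize(f,[x,y],method="Nelder-Mead",options=dict(initial_simplex=[[x,y],[x+.006,y],[x,y+.006]],xatol=2e-4,fatol=1e-4,maxiter=80))
    return r.x,-r.fun
E
python3 - <<'E'
from h import *
g=dict(a=(.535,-.133),b=(.517,-.310),c=(.53,-.192),d=(.519,-.250))
s=env.observe()
for n in ["wrist","top","scene"]:
    d=env.get_image(n)
    for k in "acdb":
        o=[o for o in env.outline_of(f"objective_{k}_mid",d)[:1]]
        if o: 
            p,i=fit(d,s,k,o[0]["mask"],*g[k]);print(n,k,p.round(4),round(i,3))
    if n=="top":
        o=env.outline_of("resident_mid",d)[0];print("r",fit(d,s,"r",o["mask"],.54,.187))
    if n=="scene":
        o=env.outline_of("resident_mid",d)[0];print("r",fit(d,s,"r",o["mask"],.54,.187))
E
```

```text
wrist a [ 0.5391 -0.1336] 0.955
wrist c [ 0.5316 -0.1924] 0.966
wrist d [ 0.5214 -0.2523] 0.963
wrist b [ 0.5149 -0.3111] 0.937
top a [ 0.5384 -0.1329] 0.924
top d [ 0.519 -0.25 ] 0.0
r (array([0.54113869, 0.18498318]), np.float64(0.9258536008047814))
scene c [ 0.5335 -0.1915] 0.807
scene b [ 0.5152 -0.3118] 0.881
r (array([0.54213663, 0.18319602]), np.float64(0.9398624560693789))
```

```bash
cat >> h.py <<'E'
def tray_sil(d,s,x,y,th):
    a=np.radians(th);R=np.array([[np.cos(a),-np.sin(a)],[np.sin(a),np.cos(a)]])
    m=np.zeros((384*4,512*4),np.uint8)
    boxes=[(-.054,.054,-.152,.152,.028)]+[(-.054,.054,c-.002,c+.002,.042) for c in(-.15,-.09,-.03,.03,.09,.15)]
    for x0,x1,y0,y1,h in boxes:
        P=np.array([[*(R@[px,py]+[x,y]),z] for px in(x0,x1) for py in(y0,y1) for z in(0,h)])
        cv2.fillConvexPoly(m,cv2.convexHull(((proj(d,P,s)+.5)*4).astype(np.float32)).astype(int),1)
    return cv2.resize(m*255,(512,384),interpolation=cv2.INTER_AREA)/255.
def tray_fit(d,s,mask,p0):
    M=mask.astype(float)
    def f(p):
        S=tray_sil(d,s,p[0],p[1],p[2]*1000);return -np.minimum(S,M).sum()/np.maximum(S,M).sum()
    x,y,t=p0
    r=minimize(f,[x,y,t/1000],method="Nelder-Mead",options=dict(initial_simplex=[[x,y,t/1000],[x+.01,y,t/1000],[x,y+.01,t/1000],[x,y,t/1000+.004]],xatol=1e-4,fatol=1e-5,maxiter=200))
    return r.x*[1,1,1000],-r.fun
def wells(p):
    a=np.radians(p[2]);return [(p[0]-np.sin(a)*v,p[1]+np.cos(a)*v) for v in(.12,.06,0,-.06,-.12)]
def draw_tray(im,d,s,p):
    a=np.radians(p[2]);R=np.array([[np.cos(a),-np.sin(a)],[np.sin(a),np.cos(a)]])
    for c in(-.15,-.09,-.03,.03,.09,.15):
        q=proj(d,np.array([[*(R@[px,c]+p[:2]),.042] for px in(-.054,.054)]),s).round().astype(int)
        cv2.line(im,tuple(map(int,q[0])),tuple(map(int,q[1])),(0,255,0),1)
E
python3 - <<'E'
from h import *
for n in["top","scene"]:
    d=env.get_image(n);o=env.outline_of("tray",d)[0];print(n,o["conf"])
    p,i=tray_fit(d,None,o["mask"],(.525,.255,7));print(p.round(4),i)
    print(np.round(wells(p),4).tolist())
    im=d["image"][:,:,::-1].copy();draw_tray(im,d,None,p);cv2.imwrite(f"pics/tr_{n}.png",cv2.resize(im[130:240,60:260] if n=="top" else im[180:310,260:450],None,fx=4,fy=4))
E
```

```text
top 0.58
[ 0.5244  0.246  10.1714] 0.32170911315381534
[[0.5032, 0.3641], [0.5138, 0.305], [0.5244, 0.246], [0.535, 0.1869], [0.5456, 0.1278]]
scene 0.66
[ 0.5262  0.2452 10.0798] 0.31009660207710715
[[0.5052, 0.3633], [0.5157, 0.3043], [0.5262, 0.2452], [0.5367, 0.1861], [0.5472, 0.1271]]
```

View pics/tr_top.png

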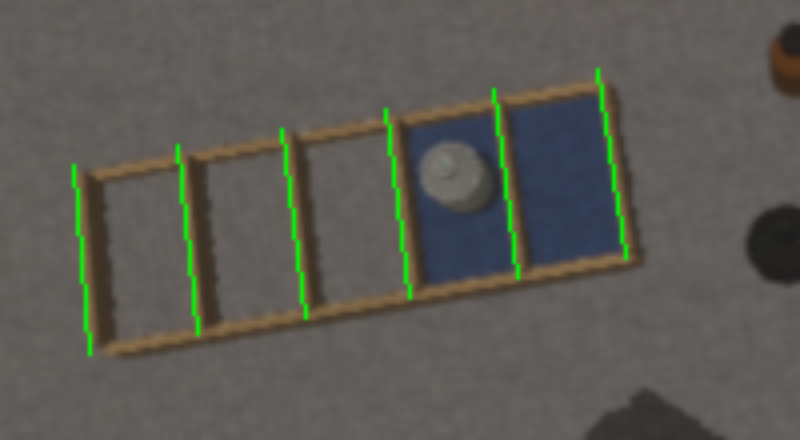

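View pics/tr_scene.png

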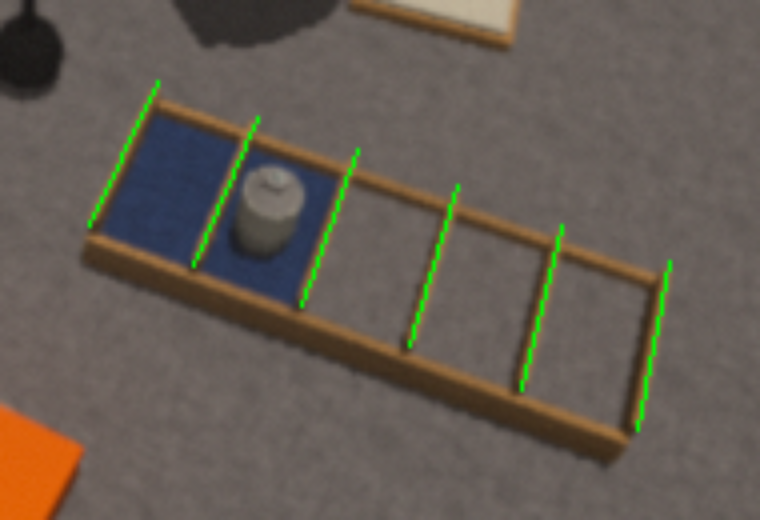

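```bash
python3 - <<'E'
from h import *
for n in["top","scene"]:
    d=env.get_image(n);o=env.outline_of("tray",d)[0];print(n,o["conf"])
    m=o["mask"].astype(np.uint8);_,l,st,_=cv2.connectedComponentsWithStats(m);m=(l==1+np.argmax(st[1:,4])).astype(np.uint8)
    pts=cv2.convexHull(np.argwhere(m)[:,::-1].astype(np.int32));M=np.zeros_like(m);cv2.fillConvexPoly(M,pts,1)
    p,i=tray_fit(d,None,M,(.525,.255,7));print(p.round(4),i)
    print(np.round(wells(p),4).tolist())
    im=d["image"][:,:,::-1].copy();draw_tray(im,d,None,p);cv2.imwrite(f"pics/tr2_{n}.png",cv2.resize(im[130:240,60:260] if n=="top" else im[180:310,260:450],None,fx=4,fy=4))
plan([.5391,-.1336,.15],-7.8,2)
E
```

```text
top 0.93
[0.5246 0.2449 9.8288] 0.9754630232818797
[[0.5042, 0.3631], [0.5144, 0.304], [0.5246, 0.2449], [0.5349, 0.1857], [0.5451, 0.1266]]
scene 0.94
[0.5273 0.245  9.8174] 0.9595365452233112
[[0.5068, 0.3632], [0.5171, 0.3041], [0.5273, 0.245], [0.5375, 0.1858], [0.5478, 0.1267]]
from [ 0.5192 -0.1908  0.2413] -5.26 per row [ 0.0099  0.0286 -0.0457] turn ay 1.27
[[0.0073, 0.0457, 0.0294], [0, np.float64(1.27), 0]]
[[0.0066, 0.0457, 0.0295], [0, np.float64(1.27), 0]]
```

View pics/tr2_top.png

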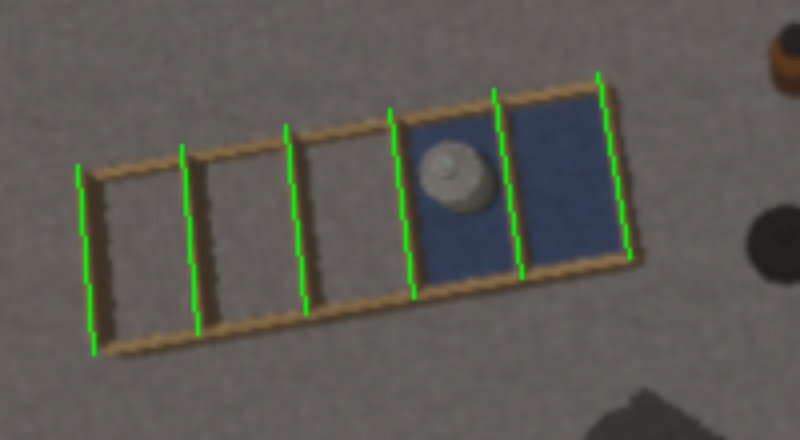

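View pics/tr2_scene.png

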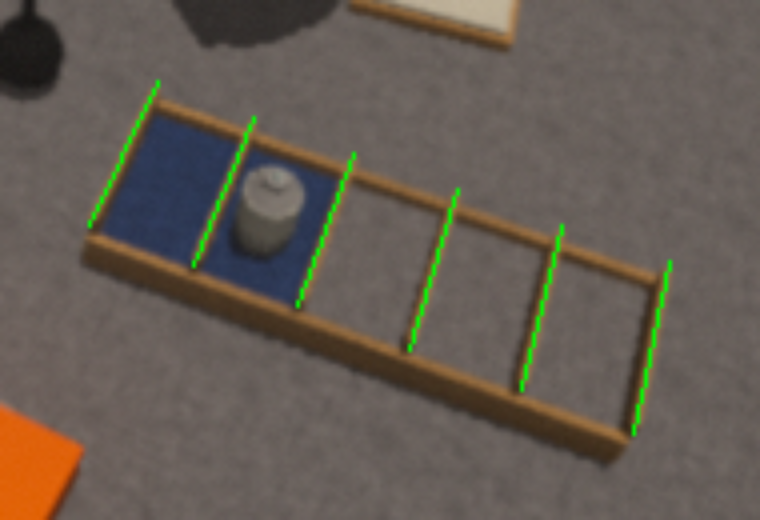

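Call:
carry_out(plan=[[[0.009,0.01,0.029],[0,1.2,0],0.065],[[0.006,0.03,0.0295],[0,1.3,0],0.065],[[0,0.04,0],[0,0,0],0.065],[[0,0.01,0],[0,0,0],0.065],[[0,0,0],[0,0,0],0.065]], force=40)

```text
time_s: 4.82
position: [0.5403, -0.1345, 0.1517]
tool_rot: [[0.991, 0.0, 0.135], [-0.135, -0.0, 0.991], [0.0, -1.0, -0.0]]
ft_force: [-0.5, -0.6, 0.2]
grip_width: 0.0649
```

```bash
cat >> h.py <<'E'
def look(ks,g,name):
    s=env.observe();d=env.get_image("wrist");im=d["image"][:,:,::-1].copy()
    print("pose",np.round(s["position"],4),round(yaw(s["tool_rot"]),2),"w",round(s["grip_width"],4))
    for k in ks:
        for o in env.outline_of("resident_mid" if k=="r" else f"objective_{k}_mid",d)[:1]:
            p,i=fit(d,s,k,o["mask"],*g[k]);print(k,round(o["conf"],2),p.round(4),round(i,3))
            cs,_=cv2.findContours(o["mask"].astype(np.uint8),0,1);cv2.drawContours(im,cs,-1,(0,255,0),1)
    cv2.imwrite(f"pics/{name}.png",im);return s,d
G=dict(a=(.539,-.1336),b=(.515,-.3111),c=(.5316,-.1924),d=(.5214,-.2523),r=(.541,.185))
E
python3 - <<'E'
from h import *
s,d=look("ac",G,"w2")
plan([.5391,-.1336,.028],-7.8,3)
E
```

```text
pose [ 0.5403 -0.1345  0.1517] -7.78 w 0.0649
a 0.9 [ 0.54   -0.1321] 0.912
c 0.74 [ 0.5319 -0.1904] 0.924
from [ 0.5407 -0.1347  0.1528] -7.79 per row [-0.0005  0.0004 -0.0416] turn ay 0.0
[[-0.0006, 0.0416, 0.0003], [0, np.float64(0.0), 0]]
[[-0.0006, 0.0416, 0.0003], [0, np.float64(0.0), 0]]
[[-0.0006, 0.0416, 0.0003], [0, np.float64(0.0), 0]]
```

View pics/w2.png

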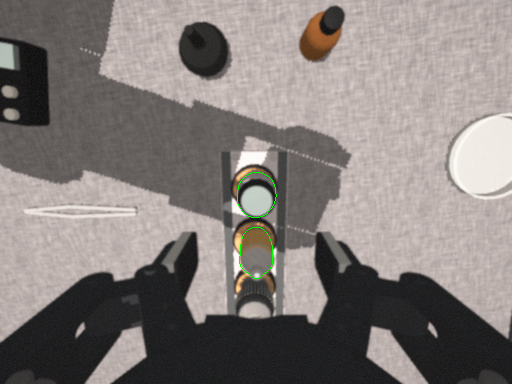

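Call:
carry_out(plan=[[[0,0.04,0.001],[0,0,0],0.065],[[0,0.04,0.001],[0,0,0],0.065],[[0,0.035,0],[0,0,0],0.065],[[0,0.01,0],[0,0,0],0.065],[[0,0,0],[0,0,0],0.03],[[0,0,0],[0,0,0],0.03],[[0,0,0],[0,0,0],0.03],[[0,0,0],[0,0,0],0.03]], force=40)

```text
time_s: 5.98
position: [0.5413, -0.1326, 0.028]
tool_rot: [[0.991, 0.003, 0.135], [-0.135, -0.002, 0.991], [0.003, -1.0, -0.001]]
ft_force: [-0.1, 0.5, 8.1]
grip_width: 0.037
```

Call:
carry_out(plan=[[[0,-0.005,0],[0,0,0],0.03],[[0,-0.015,0],[0,0,0],0.03],[[0,-0.03,0],[0,0,0],0.03],[[0,-0.04,0],[0,0,0],0.03],[[0,-0.04,0],[0,0,0],0.03],[[0,-0.01,0],[0,0,0],0.03]])

```text
time_s: 6.72
position: [0.5411, -0.1324, 0.1693]
tool_rot: [[0.991, 0.005, 0.135], [-0.135, -0.002, 0.991], [0.005, -1.0, -0.002]]
ft_force: [0.5, 0.2, -1.4]
grip_width: 0.0372
```

```bash
python3 - <<'E'
from h import *
s=env.observe();print(s["ft_force"],s["grip_width"])
d=env.get_image("wrist");cv2.imwrite("pics/w3.png",d["image"][:,:,::-1])
plan([.5055,.363,.17],9.8,11)
E
```

```text
[ 0.52355706  0.19696404 -1.36301536] 0.03715856206913928
from [ 0.5409 -0.1323  0.1688] -7.75 per row [-0.0032  0.045   0.0001] turn ay -1.6
[[-0.0093, -0.0001, 0.0442], [0, np.float64(-1.6), 0]]
[[-0.008, -0.0001, 0.0444], [0, np.float64(-1.6), 0]]
[[-0.0068, -0.0001, 0.0446], [0, np.float64(-1.6), 0]]
[[-0.0055, -0.0001, 0.0448], [0, np.float64(-1.6), 0]]
[[-0.0043, -0.0001, 0.0449], [0, np.float64(-1.6), 0]]
[[-0.003, -0.0001, 0.045], [0, np.float64(-1.6), 0]]
[[-0.0018, -0.0001, 0.0451], [0, np.float64(-1.6), 0]]
[[-0.0005, -0.0001, 0.0451], [0, np.float64(-1.6), 0]]
[[0.0007, -0.0001, 0.0451], [0, np.float64(-1.6), 0]]
[[0.002, -0.0001, 0.0451], [0, np.float64(-1.6), 0]]
[[0.0032, -0.0001, 0.045], [0, np.float64(-1.6), 0]]
```

View pics/w3.png

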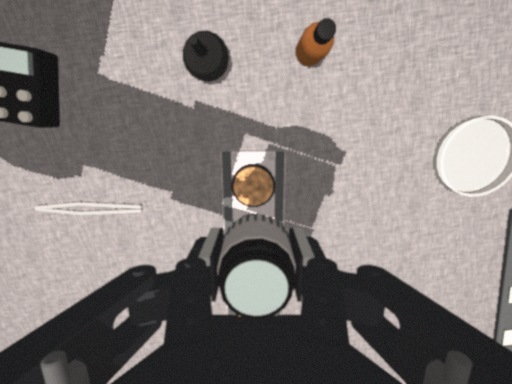

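Call:
carry_out(plan=[[[-0.006,0,0.03],[0,-1.6,0],0.03],[[-0.008,0,0.044],[0,-1.6,0],0.03],[[-0.007,0,0.045],[0,-1.6,0],0.03],[[-0.006,0,0.045],[0,-1.6,0],0.03],[[-0.004,0,0.045],[0,-1.6,0],0.03],[[-0.003,0,0.045],[0,-1.6,0],0.03],[[-0.002,0,0.045],[0,-1.6,0],0.03],[[-0.001,0,0.045],[0,-1.6,0],0.03]])

```text
time_s: 7.78
position: [0.514, 0.2148, 0.1648]
tool_rot: [[0.996, -0.003, -0.089], [0.089, -0.001, 0.996], [-0.003, -1.0, -0.0]]
ft_force: [0.8, -0.3, -2.9]
grip_width: 0.037
```

Call:
carry_out(plan=[[[0.001,0,0.045],[0,-1.6,0],0.03],[[0.002,0,0.045],[0,-1.6,0],0.03],[[0.002,0,0.035],[0,-1.6,0],0.03],[[0,0,0.02],[0,0,0],0.03],[[0,0,0],[0,0,0],0.03],[[0,0,0],[0,0,0],0.03]])

```text
time_s: 8.52
position: [0.5025, 0.357, 0.1659]
tool_rot: [[0.985, -0.001, -0.17], [0.17, -0.001, 0.985], [-0.001, -1.0, -0.001]]
ft_force: [1.1, -0.7, -2.1]
grip_width: 0.0371
```

```bash
python3 - <<'E'
from h import *
s=env.observe();print(s["ft_force"],s["grip_width"])
d=env.get_image("wrist");im=d["image"][:,:,::-1].copy();draw_tray(im,d,s,np.array([.526,.245,9.8]));cv2.imwrite("pics/w4.png",cv2.resize(im,None,fx=1.5,fy=1.5))
plan([.5055,.363,.035],9.8,4)
E
```

```text
[ 1.05638047 -0.67042262 -2.09601978] 0.03711872362850082
from [0.5026 0.3569 0.1661] 9.76 per row [ 0.0007  0.0015 -0.0328] turn ay -0.01
[[0.001, 0.0328, 0.0014], [0, np.float64(-0.01), 0]]
[[0.001, 0.0328, 0.0014], [0, np.float64(-0.01), 0]]
[[0.001, 0.0328, 0.0014], [0, np.float64(-0.01), 0]]
[[0.001, 0.0328, 0.0014], [0, np.float64(-0.01), 0]]
```

View pics/w4.png

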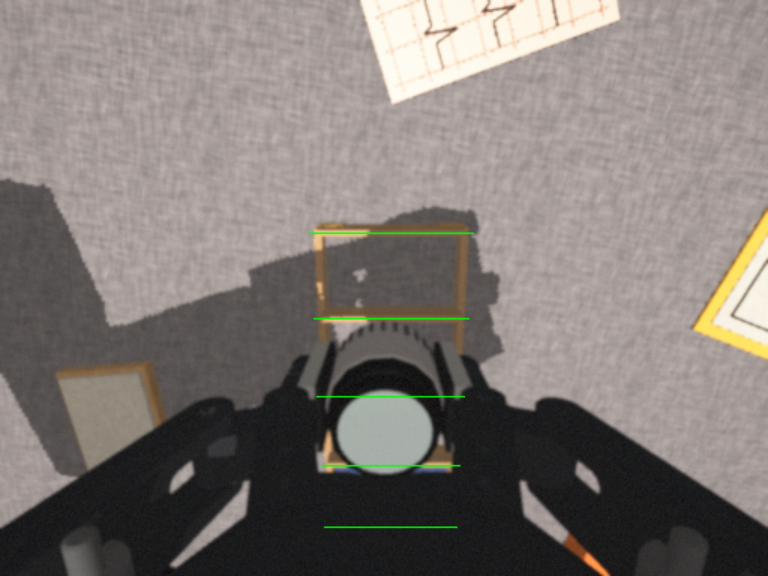

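Call:
carry_out(plan=[[[0.002,0.02,0.003],[0,0,0],0.03],[[0.002,0.035,0.003],[0,0,0],0.03],[[0,0.035,0],[0,0,0],0.03],[[0,0.025,0],[0,0,0],0.03],[[0,0.01,0],[0,0,0],0.03],[[0,0,0],[0,0,0],0.03]])

```text
time_s: 9.32
position: [0.5056, 0.3641, 0.0415]
tool_rot: [[0.985, -0.0, -0.17], [0.17, -0.0, 0.985], [-0.0, -1.0, -0.0]]
ft_force: [0.5, 0.7, -1.1]
grip_width: 0.0371
```

```bash
python3 - <<'E'
from h import *
s=env.observe();print(s["position"],s["ft_force"],s["grip_width"])
d=env.get_image("wrist");im=d["image"][:,:,::-1].copy();cv2.imwrite("pics/w5.png",im)
E
```

```text
[0.50555692 0.36408981 0.04147136] [ 0.50487921  0.73130628 -1.09459321] 0.03709729801136337
```

View pics/w5.png

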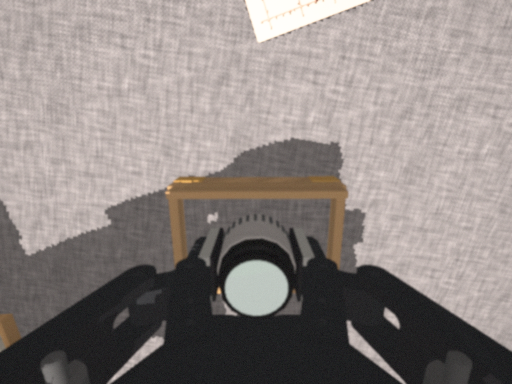

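```bash
python3 - <<'E'
from h import *
s=env.observe();d=env.get_image("wrist")
im=d["image"];print([int(x) for x in im[170:206,230].sum(1)])
t=np.array([.526,.245]);a=np.radians(9.8);R=np.array([[np.cos(a),-np.sin(a)],[np.sin(a),np.cos(a)]])
for uv in[(256,178),(256,190),(256,198),(171,240),(184,240),(328,240),(343,240)]:
    for z in(.02,.028,.042):
        print(uv,z,((onplane(d,uv,z,s)[0][:2]-t)@R).round(4))
E
```

```text
[295, 301, 309, 312, 304, 300, 302, 295, 297, 288, 307, 305, 287, 280, 286, 281, 279, 280, 269, 271, 284, 299, 320, 352, 344, 344, 339, 347, 336, 305, 282, 284, 295, 304, 293, 290]
(256, 178) 0.02 [0.0004 0.155 ]
(256, 178) 0.028 [0.0003 0.1567]
(256, 178) 0.042 [0.0003 0.1596]
(256, 190) 0.02 [0.0004 0.1473]
(256, 190) 0.028 [0.0003 0.1493]
(256, 190) 0.042 [0.0003 0.1529]
(256, 198) 0.02 [0.0004 0.142 ]
(256, 198) 0.028 [0.0004 0.1443]
(256, 198) 0.042 [0.0003 0.1483]
(171, 240) 0.02 [-0.0564  0.1128]
(171, 240) 0.028 [-0.0537  0.1165]
(171, 240) 0.042 [-0.0489  0.123 ]
(184, 240) 0.02 [-0.0477  0.1128]
(184, 240) 0.028 [-0.0454  0.1165]
(184, 240) 0.042 [-0.0413  0.123 ]
(328, 240) 0.02 [0.0485 0.1128]
(328, 240) 0.028 [0.0461 0.1165]
(328, 240) 0.042 [0.042 0.123]
(343, 240) 0.02 [0.0585 0.1128]
(343, 240) 0.028 [0.0557 0.1165]
(343, 240) 0.042 [0.0507 0.123 ]
```

Call:
carry_out(plan=[[[0,0.006,0],[0,0,0],0.03],[[0,0.004,0],[0,0,0],0.03],[[0,0.002,0],[0,0,0],0.03],[[0,0,0],[0,0,0],0.03]])

```text
time_s: 9.93
position: [0.5052, 0.3646, 0.0292]
tool_rot: [[0.985, -0.0, -0.171], [0.171, -0.0, 0.985], [-0.0, -1.0, -0.0]]
ft_force: [-1.2, 0.0, -1.7]
grip_width: 0.0371
```

Call:
carry_out(plan=[[[0,0.001,0],[0,0,0],0.03],[[0,0.001,0],[0,0,0],0.03],[[0,0,0],[0,0,0],0.03]])

```text
time_s: 10.3
position: [0.5053, 0.3647, 0.028]
tool_rot: [[0.985, 0.001, -0.171], [0.171, 0.0, 0.985], [0.001, -1.0, 0.0]]
ft_force: [-1.5, -1.6, 4.5]
grip_width: 0.0372
```

Call:
carry_out(plan=[[[0,0,0],[0,0,0],0.045],[[0,0,0],[0,0,0],0.05],[[0,0,0],[0,0,0],0.05],[[0,-0.01,0],[0,0,0],0.05],[[0,-0.03,0],[0,0,0],0.05],[[0,-0.05,0],[0,0,0],0.05],[[0,-0.05,0],[0,0,0],0.05]])

```text
time_s: 11.18
position: [0.5051, 0.3645, 0.1695]
tool_rot: [[0.985, 0.0, -0.171], [0.171, 0.0, 0.985], [0.0, -1.0, 0.0]]
ft_force: [0.5, 0.7, 0.3]
grip_width: 0.0498
```

```bash
python3 - <<'E'
from h import *
s,d=look("a",dict(a=(.505,.364)),"w6")
plan([.531,-.1915,.17],-7.8,13)
E
```

```text
pose [0.5051 0.3645 0.1695] 9.84 w 0.0498
from [0.5072 0.3656 0.1741] 9.85 per row [ 0.0018 -0.0429 -0.0003] turn ay 1.36
[[-0.0055, 0.0003, -0.0425], [0, np.float64(1.36), 0]]
[[-0.0045, 0.0003, -0.0427], [0, np.float64(1.36), 0]]
[[-0.0035, 0.0003, -0.0428], [0, np.float64(1.36), 0]]
[[-0.0025, 0.0003, -0.0428], [0, np.float64(1.36), 0]]
[[-0.0015, 0.0003, -0.0429], [0, np.float64(1.36), 0]]
[[-0.0005, 0.0003, -0.0429], [0, np.float64(1.36), 0]]
[[0.0006, 0.0003, -0.0429], [0, np.float64(1.36), 0]]
[[0.0016, 0.0003, -0.0429], [0, np.float64(1.36), 0]]
[[0.0026, 0.0003, -0.0428], [0, np.float64(1.36), 0]]
[[0.0036, 0.0003, -0.0427], [0, np.float64(1.36), 0]]
[[0.0046, 0.0003, -0.0426], [0, np.float64(1.36), 0]]
[[0.0056, 0.0003, -0.0425], [0, np.float64(1.36), 0]]
[[0.0066, 0.0003, -0.0424], [0, np.float64(1.36), 0]]
```

View pics/w6.png

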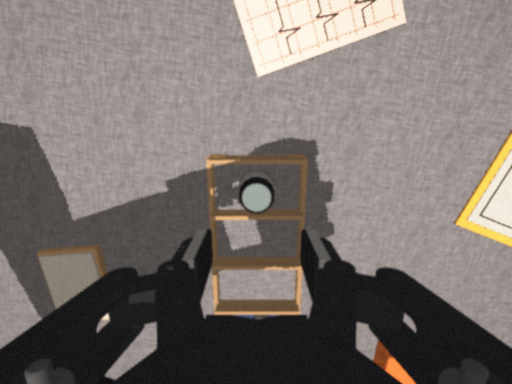

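Call:
carry_out(plan=[[[-0.005,0,-0.03],[0,1.3,0],0.065],[[-0.005,0,-0.045],[0,1.4,0],0.065],[[-0.004,0,-0.045],[0,1.4,0],0.065],[[-0.003,0,-0.045],[0,1.4,0],0.065],[[-0.002,0,-0.045],[0,1.4,0],0.065],[[-0.001,0,-0.045],[0,1.4,0],0.065],[[0,0,-0.045],[0,1.4,0],0.065],[[0.001,0,-0.045],[0,1.4,0],0.065]])

```text
time_s: 12.28
position: [0.5151, 0.0173, 0.1675]
tool_rot: [[1.0, 0.0, 0.023], [-0.023, -0.0, 1.0], [0.0, -1.0, -0.0]]
ft_force: [0.9, -0.8, 0.5]
grip_width: 0.0649
```

Call:
carry_out(plan=[[[0.003,0,-0.045],[0,1.4,0],0.065],[[0.004,0,-0.045],[0,1.4,0],0.065],[[0.005,0,-0.045],[0,1.4,0],0.065],[[0.006,0,-0.045],[0,1.4,0],0.065],[[0.006,0,-0.03],[0,1.3,0],0.065],[[0,0,0],[0,0,0],0.065],[[0,0,0],[0,0,0],0.065]])

```text
time_s: 13.15
position: [0.5249, -0.1918, 0.1673]
tool_rot: [[0.99, -0.0, 0.141], [-0.141, 0.0, 0.99], [-0.0, -1.0, 0.0]]
ft_force: [-0.5, 0.5, 0.5]
grip_width: 0.065
```

```bash
python3 - <<'E'
from h import *
s,d=look("cd",G,"w7")
plan([.5317,-.1915,.035],-7.8,4)
E
```

```text
pose [ 0.5249 -0.1918  0.1673] -8.13 w 0.065
c 0.7 [ 0.5319 -0.192 ] 0.968
d 0.71 [ 0.5214 -0.2512] 0.953
from [ 0.5252 -0.1916  0.1675] -8.08 per row [ 0.0016  0.     -0.0331] turn ay -0.07
[[0.0016, 0.0331, 0.0002], [0, np.float64(-0.07), 0]]
[[0.0016, 0.0331, 0.0002], [0, np.float64(-0.07), 0]]
[[0.0016, 0.0331, 0.0002], [0, np.float64(-0.07), 0]]
[[0.0016, 0.0331, 0.0002], [0, np.float64(-0.07), 0]]
```

View pics/w7.png

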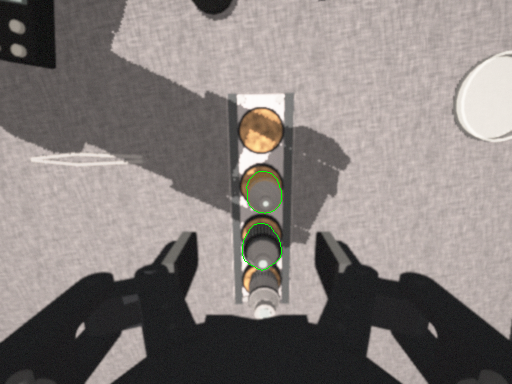

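Call:
carry_out(plan=[[[0.003,0.03,0],[0,0,0],0.065],[[0.003,0.04,0],[0,0,0],0.065],[[0.001,0.04,0],[0,0,0],0.065],[[0,0.025,0],[0,0,0],0.065],[[0,0,0],[0,0,0],0.03],[[0,0,0],[0,0,0],0.025],[[0,0,0],[0,0,0],0.025],[[0,0,0],[0,0,0],0.025]])

```text
time_s: 14.3
position: [0.5325, -0.1937, 0.0335]
tool_rot: [[0.99, 0.002, 0.142], [-0.142, -0.001, 0.99], [0.002, -1.0, -0.001]]
ft_force: [-0.4, 2.6, 5.7]
grip_width: 0.0322
```

Call:
carry_out(plan=[[[0,-0.005,0],[0,0,0],0.025],[[0,-0.015,0],[0,0,0],0.025],[[0,-0.03,0],[0,0,0],0.025],[[0,-0.045,0],[0,0,0],0.025],[[0,-0.045,0],[0,0,0],0.025],[[0,0,0],[0,0,0],0.025]])

```text
time_s: 15.05
position: [0.5332, -0.1942, 0.1765]
tool_rot: [[0.99, 0.007, 0.142], [-0.142, -0.004, 0.99], [0.007, -1.0, -0.003]]
ft_force: [0.1, 0.4, -2.5]
grip_width: 0.0318
```

```bash
python3 - <<'E'
from h import *
s=env.observe();print(s["ft_force"],s["grip_width"])
d=env.get_image("wrist");cv2.imwrite("pics/w8.png",d["image"][:,:,::-1])
plan([.516,.304,.17],9.8,12)
E
```

```text
[ 0.11066372  0.37395849 -2.53529962] 0.031843283256590006
from [ 0.5322 -0.1937  0.174 ] -8.16 per row [-0.0014  0.0415 -0.0003] turn ay -1.5
[[-0.0072, 0.0003, 0.0409], [0, np.float64(-1.5), 0]]
[[-0.0062, 0.0003, 0.041], [0, np.float64(-1.5), 0]]
[[-0.0051, 0.0003, 0.0412], [0, np.float64(-1.5), 0]]
[[-0.004, 0.0003, 0.0413], [0, np.float64(-1.5), 0]]
[[-0.0029, 0.0003, 0.0414], [0, np.float64(-1.5), 0]]
[[-0.0018, 0.0003, 0.0415], [0, np.float64(-1.5), 0]]
[[-0.0008, 0.0003, 0.0415], [0, np.float64(-1.5), 0]]
[[0.0003, 0.0003, 0.0415], [0, np.float64(-1.5), 0]]
[[0.0014, 0.0003, 0.0415], [0, np.float64(-1.5), 0]]
[[0.0025, 0.0003, 0.0414], [0, np.float64(-1.5), 0]]
[[0.0036, 0.0003, 0.0413], [0, np.float64(-1.5), 0]]
[[0.0046, 0.0003, 0.0412], [0, np.float64(-1.5), 0]]
```

View pics/w8.png

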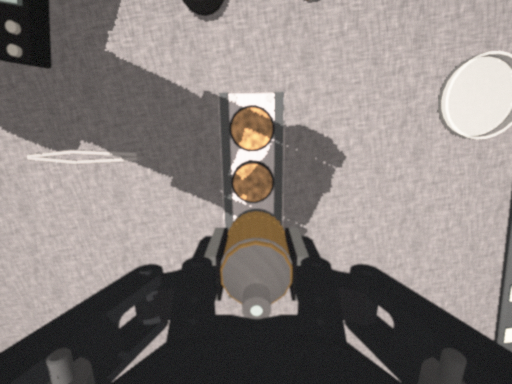

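Call:
carry_out(plan=[[[-0.005,0,0.03],[0,-1.5,0],0.025],[[-0.007,0,0.042],[0,-1.5,0],0.025],[[-0.005,0,0.042],[0,-1.5,0],0.025],[[-0.004,0,0.042],[0,-1.5,0],0.025],[[-0.003,0,0.042],[0,-1.5,0],0.025],[[-0.002,0,0.042],[0,-1.5,0],0.025],[[-0.001,0,0.042],[0,-1.5,0],0.025],[[0,0,0.042],[0,-1.5,0],0.025]])

```text
time_s: 16.1
position: [0.5196, 0.1331, 0.171]
tool_rot: [[0.998, -0.003, -0.068], [0.068, -0.0, 0.998], [-0.003, -1.0, 0.0]]
ft_force: [1.1, -0.4, -2.2]
grip_width: 0.0322
```

Call:
carry_out(plan=[[[0.002,0,0.042],[0,-1.5,0],0.025],[[0.003,0,0.042],[0,-1.5,0],0.025],[[0.004,0,0.042],[0,-1.5,0],0.025],[[0.005,0,0.036],[0,-1.5,0],0.025],[[0,0,0.012],[0,0,0],0.025],[[0,0,0],[0,0,0],0.025],[[0,0,0],[0,0,0],0.025]])

```text
time_s: 16.98
position: [0.5155, 0.3052, 0.172]
tool_rot: [[0.985, -0.001, -0.17], [0.17, -0.001, 0.985], [-0.001, -1.0, -0.0]]
ft_force: [-0.1, -0.7, -3.4]
grip_width: 0.032
```

```bash
python3 - <<'E'
from h import *
s=env.observe();print(s["ft_force"],s["grip_width"])
d=env.get_image("wrist");im=d["image"][:,:,::-1].copy();draw_tray(im,d,s,np.array([.526,.245,9.8]));cv2.imwrite("pics/w9.png",im)
plan([.516,.305,.045],9.8,4)
E
```

```text
[-0.09293072 -0.71866052 -3.39220083] 0.03202264287159196
from [0.5156 0.3052 0.1722] 9.76 per row [ 0.0001 -0.0001 -0.0318] turn ay -0.01
[[0.0001, 0.0318, -0.0001], [0, np.float64(-0.01), 0]]
[[0.0001, 0.0318, -0.0001], [0, np.float64(-0.01), 0]]
[[0.0001, 0.0318, -0.0001], [0, np.float64(-0.01), 0]]
[[0.0001, 0.0318, -0.0001], [0, np.float64(-0.01), 0]]
```

View pics/w9.png

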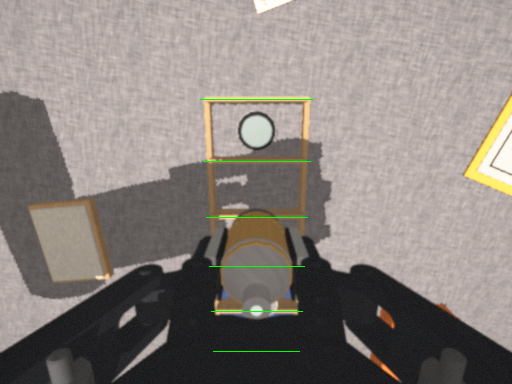

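Call:
carry_out(plan=[[[0,0.02,0],[0,0,0],0.025],[[0,0.035,0],[0,0,0],0.025],[[0,0.035,0],[0,0,0],0.025],[[0,0.025,0],[0,0,0],0.025],[[0,0.01,0],[0,0,0],0.025],[[0,0.006,0],[0,0,0],0.025],[[0,0.003,0],[0,0,0],0.025],[[0,0,0],[0,0,0],0.025]])

```text
time_s: 18.02
position: [0.5157, 0.3064, 0.0389]
tool_rot: [[0.985, 0.001, -0.171], [0.171, 0.0, 0.985], [0.001, -1.0, 0.0]]
ft_force: [-0.8, 0.6, -2.1]
grip_width: 0.032
```

Call:
carry_out(plan=[[[0,0.002,0],[0,0,0],0.025],[[0,0.001,0],[0,0,0],0.025],[[0,0.001,0],[0,0,0],0.025],[[0,0,0],[0,0,0],0.025]])

```text
time_s: 18.52
position: [0.5154, 0.3063, 0.0343]
tool_rot: [[0.985, -0.0, -0.171], [0.171, -0.0, 0.985], [-0.0, -1.0, -0.0]]
ft_force: [-0.4, -0.8, -3.2]
grip_width: 0.0319
```

Call:
carry_out(plan=[[[0,0.001,0],[0,0,0],0.025],[[0,0.001,0],[0,0,0],0.025],[[0,0,0],[0,0,0],0.025]])

```text
time_s: 18.9
position: [0.5155, 0.3064, 0.0335]
tool_rot: [[0.985, 0.001, -0.171], [0.171, 0.0, 0.985], [0.001, -1.0, 0.0]]
ft_force: [-3.2, -1.3, 7.5]
grip_width: 0.0322
```

Contact. Release and retreat.

Call:
carry_out(plan=[[[0,0,0],[0,0,0],0.04],[[0,0,0],[0,0,0],0.05],[[0,0,0],[0,0,0],0.05],[[0,-0.01,0],[0,0,0],0.05],[[0,-0.03,0],[0,0,0],0.05],[[0,-0.05,0],[0,0,0],0.05],[[0,-0.045,0],[0,0,0],0.05]])

```text
time_s: 19.77
position: [0.5154, 0.3063, 0.1698]
tool_rot: [[0.985, 0.001, -0.171], [0.171, 0.0, 0.985], [0.001, -1.0, 0.0]]
ft_force: [-0.0, 0.1, 0.3]
grip_width: 0.0504
```

```bash
python3 - <<'E'
from h import *
s,d=look("c",dict(c=(.5155,.306)),"w10")
plan([.5216,-.2515,.17],-7.8,13)
E
```

```text
pose [0.5154 0.3063 0.1698] 9.84 w 0.0504
c 0.75 [0.556  0.2949] 0.068
from [0.5172 0.3071 0.1733] 9.85 per row [ 0.0003 -0.043  -0.0003] turn ay 1.36
[[-0.007, 0.0003, -0.0424], [0, np.float64(1.36), 0]]
[[-0.006, 0.0003, -0.0425], [0, np.float64(1.36), 0]]
[[-0.005, 0.0003, -0.0427], [0, np.float64(1.36), 0]]
[[-0.004, 0.0003, -0.0428], [0, np.float64(1.36), 0]]
[[-0.003, 0.0003, -0.0429], [0, np.float64(1.36), 0]]
[[-0.002, 0.0003, -0.0429], [0, np.float64(1.36), 0]]
[[-0.0009, 0.0003, -0.043], [0, np.float64(1.36), 0]]
[[0.0001, 0.0003, -0.043], [0, np.float64(1.36), 0]]
[[0.0011, 0.0003, -0.043], [0, np.float64(1.36), 0]]
[[0.0021, 0.0003, -0.0429], [0, np.float64(1.36), 0]]
[[0.0031, 0.0003, -0.0429], [0, np.float64(1.36), 0]]
[[0.0041, 0.0003, -0.0428], [0, np.float64(1.36), 0]]
[[0.0052, 0.0003, -0.0427], [0, np.float64(1.36), 0]]
```

View pics/w10.png

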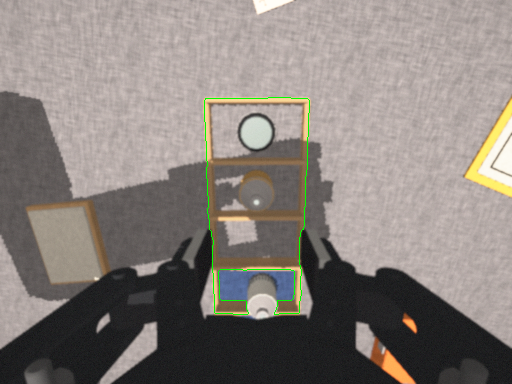

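Call:
carry_out(plan=[[[-0.006,0,-0.03],[0,1.3,0],0.065],[[-0.006,0,-0.045],[0,1.4,0],0.065],[[-0.005,0,-0.045],[0,1.4,0],0.065],[[-0.004,0,-0.045],[0,1.4,0],0.065],[[-0.003,0,-0.045],[0,1.4,0],0.065],[[-0.002,0,-0.045],[0,1.4,0],0.065],[[-0.001,0,-0.045],[0,1.4,0],0.065],[[0,0,-0.045],[0,1.4,0],0.065]])

```text
time_s: 20.88
position: [0.5173, -0.0416, 0.1673]
tool_rot: [[1.0, -0.0, 0.023], [-0.023, 0.0, 1.0], [-0.0, -1.0, 0.0]]
ft_force: [0.5, 0.3, -0.6]
grip_width: 0.0651
```

Call:
carry_out(plan=[[[0.002,0,-0.045],[0,1.4,0],0.065],[[0.004,0,-0.045],[0,1.4,0],0.065],[[0.005,0,-0.045],[0,1.4,0],0.065],[[0.006,0,-0.045],[0,1.3,0],0.065],[[0.006,0,-0.03],[0,1.0,0],0.065],[[0,0,0],[0,0,0],0.065],[[0,0,0],[0,0,0],0.065]])

```text
time_s: 21.75
position: [0.5262, -0.2507, 0.1672]
tool_rot: [[0.991, -0.001, 0.135], [-0.135, 0.001, 0.991], [-0.001, -1.0, 0.001]]
ft_force: [-0.1, 0.8, 0.7]
grip_width: 0.065
```

```bash
python3 - <<'E'
from h import *
s,d=look("db",G,"w11")
plan([.5216,-.2515,.032],-7.8,4)
E
```

```text
pose [ 0.5262 -0.2507  0.1672] -7.73 w 0.065
d 0.68 [ 0.5211 -0.2516] 0.938
b 0.97 [ 0.5155 -0.3108] 0.958
from [ 0.5264 -0.2504  0.1674] -7.68 per row [-0.0012 -0.0003 -0.0339] turn ay 0.03
[[-0.0012, 0.0339, -0.0004], [0, np.float64(0.03), 0]]
[[-0.0012, 0.0339, -0.0004], [0, np.float64(0.03), 0]]
[[-0.0012, 0.0339, -0.0004], [0, np.float64(0.03), 0]]
[[-0.0012, 0.0339, -0.0004], [0, np.float64(0.03), 0]]
```

View pics/w11.png

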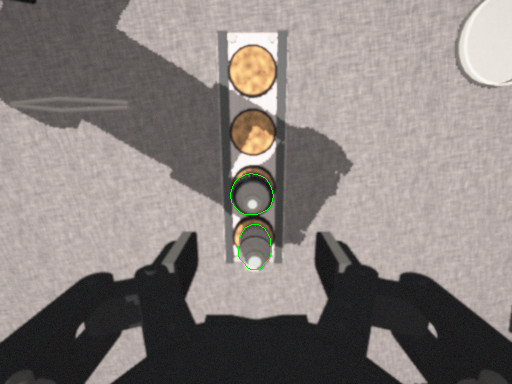

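Call:
carry_out(plan=[[[-0.003,0.03,0],[0,0,0],0.065],[[-0.001,0.04,-0.001],[0,0,0],0.065],[[0,0.04,0],[0,0,0],0.065],[[0,0.027,0],[0,0,0],0.065],[[0,0,0],[0,0,0],0.03],[[0,0,0],[0,0,0],0.03],[[0,0,0],[0,0,0],0.03],[[0,0,0],[0,0,0],0.03]])

```text
time_s: 22.9
position: [0.5225, -0.252, 0.031]
tool_rot: [[0.991, 0.001, 0.135], [-0.135, -0.001, 0.991], [0.001, -1.0, -0.001]]
ft_force: [0.3, -0.4, -3.4]
grip_width: 0.0388
```

Call:
carry_out(plan=[[[0,-0.005,0],[0,0,0],0.03],[[0,-0.015,0],[0,0,0],0.03],[[0,-0.03,0],[0,0,0],0.03],[[0,-0.045,0],[0,0,0],0.03],[[0,-0.045,0],[0,0,0],0.03],[[0,0,0],[0,0,0],0.03]])

```text
time_s: 23.65
position: [0.5235, -0.2527, 0.1749]
tool_rot: [[0.991, 0.007, 0.135], [-0.135, -0.005, 0.991], [0.007, -1.0, -0.004]]
ft_force: [-0.2, 0.4, -2.5]
grip_width: 0.0393
```

```bash
python3 - <<'E'
from h import *
s=env.observe();print(s["ft_force"],s["grip_width"])
d=env.get_image("wrist");cv2.imwrite("pics/w12.png",d["image"][:,:,::-1])
plan([.526,.245,.17],9.8,12)
E
```

```text
[-0.19549393  0.42945175 -2.49250949] 0.039339707825656746
from [ 0.5226 -0.2521  0.1723] -7.76 per row [ 0.0003  0.0414 -0.0002] turn ay -1.46
[[-0.0053, 0.0002, 0.0411], [0, np.float64(-1.46), 0]]
[[-0.0043, 0.0002, 0.0412], [0, np.float64(-1.46), 0]]
[[-0.0032, 0.0002, 0.0413], [0, np.float64(-1.46), 0]]
[[-0.0022, 0.0002, 0.0414], [0, np.float64(-1.46), 0]]
[[-0.0011, 0.0002, 0.0414], [0, np.float64(-1.46), 0]]
[[-0.0, 0.0002, 0.0414], [0, np.float64(-1.46), 0]]
[[0.001, 0.0002, 0.0414], [0, np.float64(-1.46), 0]]
[[0.0021, 0.0002, 0.0414], [0, np.float64(-1.46), 0]]
[[0.0031, 0.0002, 0.0413], [0, np.float64(-1.46), 0]]
[[0.0042, 0.0002, 0.0412], [0, np.float64(-1.46), 0]]
[[0.0052, 0.0002, 0.0411], [0, np.float64(-1.46), 0]]
[[0.0063, 0.0002, 0.0409], [0, np.float64(-1.46), 0]]
```

View pics/w12.png

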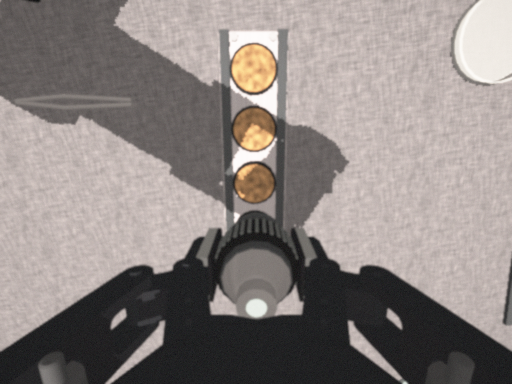

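Call:
carry_out(plan=[[[-0.004,0,0.03],[0,-1.5,0],0.03],[[-0.005,0,0.042],[0,-1.5,0],0.03],[[-0.004,0,0.042],[0,-1.5,0],0.03],[[-0.003,0,0.042],[0,-1.5,0],0.03],[[-0.001,0,0.042],[0,-1.5,0],0.03],[[0,0,0.042],[0,-1.4,0],0.03],[[0.001,0,0.042],[0,-1.4,0],0.03],[[0.002,0,0.042],[0,-1.4,0],0.03]])

```text
time_s: 24.7
position: [0.5209, 0.0743, 0.1692]
tool_rot: [[0.998, -0.003, -0.069], [0.069, 0.0, 0.998], [-0.003, -1.0, 0.0]]
ft_force: [0.4, 0.7, -2.7]
grip_width: 0.0386
```

Call:
carry_out(plan=[[[0.003,0,0.042],[0,-1.5,0],0.03],[[0.004,0,0.042],[0,-1.5,0],0.03],[[0.005,0,0.042],[0,-1.5,0],0.03],[[0.006,0,0.036],[0,-1.4,0],0.03],[[0,0,0.012],[0,0,0],0.03],[[0,0,0],[0,0,0],0.03],[[0,0,0],[0,0,0],0.03]])

```text
time_s: 25.58
position: [0.5203, 0.2468, 0.17]
tool_rot: [[0.985, -0.001, -0.17], [0.17, -0.001, 0.985], [-0.001, -1.0, -0.0]]
ft_force: [0.6, 0.4, -3.5]
grip_width: 0.039
```

```bash
python3 - <<'E'
from h import *
s=env.observe();print(s["ft_force"],s["grip_width"])
d=env.get_image("wrist");im=d["image"][:,:,::-1].copy();draw_tray(im,d,s,np.array([.526,.245,9.8]));cv2.imwrite("pics/w13.png",im)
plan([.526,.2455,.045],9.8,4)
E
```

```text
[ 0.62011738  0.40431982 -3.46434935] 0.03895004774485521
from [0.5204 0.2468 0.1702] 9.76 per row [ 0.0014 -0.0003 -0.0313] turn ay -0.01
[[0.0013, 0.0313, -0.0005], [0, np.float64(-0.01), 0]]
[[0.0013, 0.0313, -0.0005], [0, np.float64(-0.01), 0]]
[[0.0013, 0.0313, -0.0005], [0, np.float64(-0.01), 0]]
[[0.0013, 0.0313, -0.0005], [0, np.float64(-0.01), 0]]
```

View pics/w13.png

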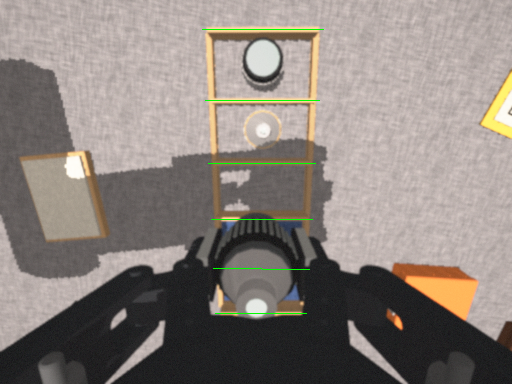

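Call:
carry_out(plan=[[[0.003,0.02,-0.001],[0,0,0],0.03],[[0.002,0.035,-0.001],[0,0,0],0.03],[[0,0.035,0],[0,0,0],0.03],[[0,0.025,0],[0,0,0],0.03],[[0,0.01,0],[0,0,0],0.03],[[0,0.006,0],[0,0,0],0.03],[[0,0.003,0],[0,0,0],0.03],[[0,0,0],[0,0,0],0.03]])

```text
time_s: 26.62
position: [0.5258, 0.2468, 0.0369]
tool_rot: [[0.985, 0.001, -0.171], [0.171, 0.0, 0.985], [0.001, -1.0, 0.0]]
ft_force: [-0.1, -0.0, -3.5]
grip_width: 0.0391
```

Call:
carry_out(plan=[[[0,0.002,0],[0,0,0],0.03],[[0,0.001,0],[0,0,0],0.03],[[0,0,0],[0,0,0],0.03]])

```text
time_s: 27.0
position: [0.5256, 0.2468, 0.0333]
tool_rot: [[0.985, 0.0, -0.171], [0.171, -0.0, 0.985], [0.0, -1.0, -0.0]]
ft_force: [-0.6, 0.5, -3.3]
grip_width: 0.0389
```

Call:
carry_out(plan=[[[0,0.001,0],[0,0,0],0.03],[[0,0.001,0],[0,0,0],0.03],[[0,0,0],[0,0,0],0.03]])

```text
time_s: 27.38
position: [0.5255, 0.2467, 0.0312]
tool_rot: [[0.985, -0.0, -0.171], [0.171, -0.0, 0.985], [-0.0, -1.0, -0.0]]
ft_force: [-0.4, 0.3, -2.3]
grip_width: 0.0392
```

Call:
carry_out(plan=[[[0,0.001,0],[0,0,0],0.03],[[0,0,0],[0,0,0],0.03]])

```text
time_s: 27.62
position: [0.5257, 0.2468, 0.0308]
tool_rot: [[0.985, 0.001, -0.171], [0.171, 0.0, 0.985], [0.001, -1.0, -0.0]]
ft_force: [-0.7, -0.5, 3.0]
grip_width: 0.039
```

Call:
carry_out(plan=[[[0,0,0],[0,0,0],0.045],[[0,0,0],[0,0,0],0.053],[[0,0,0],[0,0,0],0.053],[[0,-0.01,0],[0,0,0],0.053],[[0,-0.03,0],[0,0,0],0.053],[[0,-0.05,0],[0,0,0],0.053],[[0,-0.045,0],[0,0,0],0.053]])

```text
time_s: 28.5
position: [0.5255, 0.2468, 0.1678]
tool_rot: [[0.985, 0.001, -0.171], [0.171, 0.0, 0.985], [0.001, -1.0, 0.0]]
ft_force: [0.2, 0.1, 0.6]
grip_width: 0.0531
```

```bash
python3 - <<'E'
from h import *
s,d=look("d",dict(d=(.5255,.246)),"w14")
plan([.5155,-.311,.17],-7.8,13)
E
```

```text
pose [0.5255 0.2468 0.1678] 9.84 w 0.0531
d 0.63 [0.5249 0.2463] 0.962
from [0.5274 0.2473 0.1711] 9.85 per row [-0.0009 -0.0429 -0.0001] turn ay 1.36
[[-0.0083, 0.0001, -0.0422], [0, np.float64(1.36), 0]]
[[-0.0073, 0.0001, -0.0423], [0, np.float64(1.36), 0]]
[[-0.0062, 0.0001, -0.0425], [0, np.float64(1.36), 0]]
[[-0.0052, 0.0001, -0.0426], [0, np.float64(1.36), 0]]
[[-0.0042, 0.0001, -0.0428], [0, np.float64(1.36), 0]]
[[-0.0032, 0.0001, -0.0428], [0, np.float64(1.36), 0]]
[[-0.0022, 0.0001, -0.0429], [0, np.float64(1.36), 0]]
[[-0.0012, 0.0001, -0.0429], [0, np.float64(1.36), 0]]
[[-0.0002, 0.0001, -0.043], [0, np.float64(1.36), 0]]
[[0.0009, 0.0001, -0.0429], [0, np.float64(1.36), 0]]
[[0.0019, 0.0001, -0.0429], [0, np.float64(1.36), 0]]
[[0.0029, 0.0001, -0.0429], [0, np.float64(1.36), 0]]
[[0.0039, 0.0001, -0.0428], [0, np.float64(1.36), 0]]
```

View pics/w14.png

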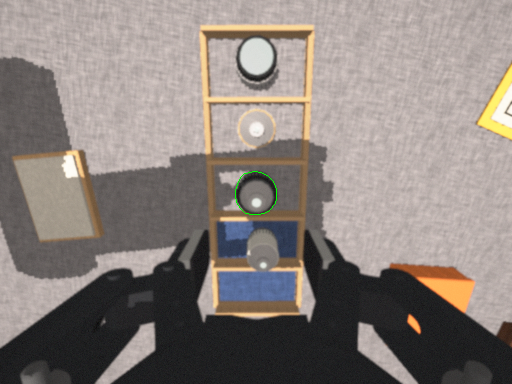

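D stands upright in the middle well; A, C, D, resident are in a row, the last well (256,288) is free for B.

Call:
carry_out(plan=[[[-0.006,0,-0.03],[0,1.3,0],0.065],[[-0.008,0,-0.045],[0,1.4,0],0.065],[[-0.007,0,-0.045],[0,1.4,0],0.065],[[-0.006,0,-0.045],[0,1.4,0],0.065],[[-0.005,0,-0.045],[0,1.4,0],0.065],[[-0.004,0,-0.045],[0,1.4,0],0.065],[[-0.003,0,-0.045],[0,1.4,0],0.065],[[-0.001,0,-0.045],[0,1.4,0],0.065]])

```text
time_s: 29.6
position: [0.5143, -0.1023, 0.1653]
tool_rot: [[1.0, -0.0, 0.023], [-0.023, 0.0, 1.0], [-0.0, -1.0, 0.0]]
ft_force: [-0.1, -0.0, 0.1]
grip_width: 0.0649
```

Call:
carry_out(plan=[[[0,0,-0.045],[0,1.4,0],0.065],[[0.002,0,-0.045],[0,1.4,0],0.065],[[0.003,0,-0.045],[0,1.3,0],0.065],[[0.004,0,-0.045],[0,1.3,0],0.065],[[0.004,0,-0.03],[0,1.1,0],0.065],[[0,0,0],[0,0,0],0.065],[[0,0,0],[0,0,0],0.065]])

```text
time_s: 30.48
position: [0.5136, -0.3106, 0.1651]
tool_rot: [[0.991, -0.0, 0.135], [-0.135, 0.001, 0.991], [-0.001, -1.0, 0.001]]
ft_force: [0.4, -0.6, 0.2]
grip_width: 0.0647
```

```bash
python3 - <<'E'
from h import *
s,d=look("b",G,"w15")
plan([.5155,-.311,.030],-7.8,4)
E
```

```text
pose [ 0.5136 -0.3106  0.1651] -7.73 w 0.0647
from [ 0.5139 -0.3103  0.1654] -7.69 per row [ 0.0004 -0.0002 -0.0339] turn ay 0.03
[[0.0004, 0.0339, -0.0001], [0, np.float64(0.03), 0]]
[[0.0004, 0.0339, -0.0001], [0, np.float64(0.03), 0]]
[[0.0004, 0.0339, -0.0001], [0, np.float64(0.03), 0]]
[[0.0004, 0.0339, -0.0001], [0, np.float64(0.03), 0]]
```

View pics/w15.png

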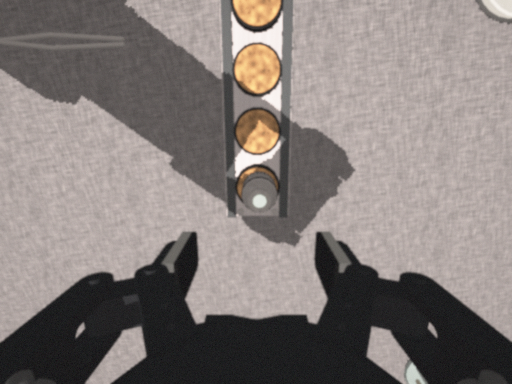

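Call:
carry_out(plan=[[[0.002,0.03,0],[0,0,0],0.065],[[0,0.04,0],[0,0,0],0.065],[[0,0.04,0],[0,0,0],0.065],[[0,0.025,0],[0,0,0],0.065],[[0,0,0],[0,0,0],0.03],[[0,0,0],[0,0,0],0.025],[[0,0,0],[0,0,0],0.025],[[0,0,0],[0,0,0],0.025]])

```text
time_s: 31.58
position: [0.5162, -0.3119, 0.0315]
tool_rot: [[0.991, 0.002, 0.135], [-0.135, -0.001, 0.991], [0.002, -1.0, -0.001]]
ft_force: [-0.4, 1.8, 5.0]
grip_width: 0.0333
```

Call:
carry_out(plan=[[[0,-0.005,0],[0,0,0],0.025],[[0,-0.015,0],[0,0,0],0.025],[[0,-0.03,0],[0,0,0],0.025],[[0,-0.045,0],[0,0,0],0.025],[[0,-0.045,0],[0,0,0],0.025],[[0,0,0],[0,0,0],0.025]])

```text
time_s: 32.33
position: [0.5168, -0.3126, 0.1748]
tool_rot: [[0.991, 0.006, 0.135], [-0.135, -0.006, 0.991], [0.007, -1.0, -0.005]]
ft_force: [-0.3, 0.5, -1.6]
grip_width: 0.0331
```

```bash
python3 - <<'E'
from h import *
s=env.observe();print(s["ft_force"],s["grip_width"])
d=env.get_image("wrist");cv2.imwrite("pics/w16.png",d["image"][:,:,::-1])
plan([.5465,.1275,.17],9.8,11)
E
```

```text
[-0.2678419   0.54894619 -1.62544381] 0.03305878435537975
from [ 0.516  -0.3119  0.1722] -7.76 per row [ 0.0028  0.0399 -0.0002] turn ay -1.6
[[-0.0026, 0.0002, 0.04], [0, np.float64(-1.6), 0]]
[[-0.0015, 0.0002, 0.04], [0, np.float64(-1.6), 0]]
[[-0.0004, 0.0002, 0.04], [0, np.float64(-1.6), 0]]
[[0.0007, 0.0002, 0.04], [0, np.float64(-1.6), 0]]
[[0.0018, 0.0002, 0.04], [0, np.float64(-1.6), 0]]
[[0.0029, 0.0002, 0.0399], [0, np.float64(-1.6), 0]]
[[0.004, 0.0002, 0.0398], [0, np.float64(-1.6), 0]]
[[0.0052, 0.0002, 0.0397], [0, np.float64(-1.6), 0]]
[[0.0063, 0.0002, 0.0396], [0, np.float64(-1.6), 0]]
[[0.0074, 0.0002, 0.0394], [0, np.float64(-1.6), 0]]
[[0.0084, 0.0002, 0.0391], [0, np.float64(-1.6), 0]]
```

View pics/w16.png

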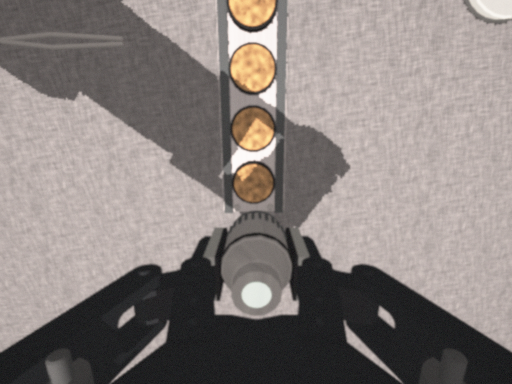

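B is held upright; all four seats are empty.

Call:
carry_out(plan=[[[-0.002,0,0.03],[0,-1.6,0],0.025],[[-0.002,0,0.04],[0,-1.6,0],0.025],[[0,0,0.04],[0,-1.6,0],0.025],[[0.001,0,0.04],[0,-1.6,0],0.025],[[0.002,0,0.04],[0,-1.6,0],0.025],[[0.003,0,0.04],[0,-1.6,0],0.025],[[0.004,0,0.04],[0,-1.6,0],0.025],[[0.005,0,0.04],[0,-1.6,0],0.025]])

```text
time_s: 33.38
position: [0.5367, -0.0003, 0.1691]
tool_rot: [[0.996, -0.003, -0.089], [0.089, 0.001, 0.996], [-0.003, -1.0, 0.001]]
ft_force: [0.3, -0.2, -1.2]
grip_width: 0.0328
```

Call:
carry_out(plan=[[[0.006,0,0.04],[0,-1.6,0],0.025],[[0.008,0,0.039],[0,-1.6,0],0.025],[[0.009,0,0.036],[0,-1.6,0],0.025],[[0,0,0.012],[0,0,0],0.025],[[0,0,0],[0,0,0],0.025],[[0,0,0],[0,0,0],0.025]])

```text
time_s: 34.12
position: [0.545, 0.126, 0.1701]
tool_rot: [[0.986, -0.001, -0.17], [0.17, -0.0, 0.986], [-0.001, -1.0, -0.0]]
ft_force: [0.4, -1.2, -1.4]
grip_width: 0.0332
```

```bash
python3 - <<'E'
from h import *
s=env.observe();print(s["ft_force"],s["grip_width"])
d=env.get_image("wrist");im=d["image"][:,:,::-1].copy();draw_tray(im,d,s,np.array([.526,.245,9.8]));cv2.imwrite("pics/w17.png",im)
plan([.5465,.1275,.04],9.8,4)
E
```

```text
[ 0.37692411 -1.21828336 -1.40376764] 0.03315210994723491
from [0.5451 0.1259 0.1702] 9.75 per row [ 0.0004  0.0004 -0.0325] turn ay -0.01
[[0.0004, 0.0325, 0.0003], [0, np.float64(-0.01), 0]]
[[0.0004, 0.0325, 0.0003], [0, np.float64(-0.01), 0]]
[[0.0004, 0.0325, 0.0003], [0, np.float64(-0.01), 0]]
[[0.0004, 0.0325, 0.0003], [0, np.float64(-0.01), 0]]
```

View pics/w17.png

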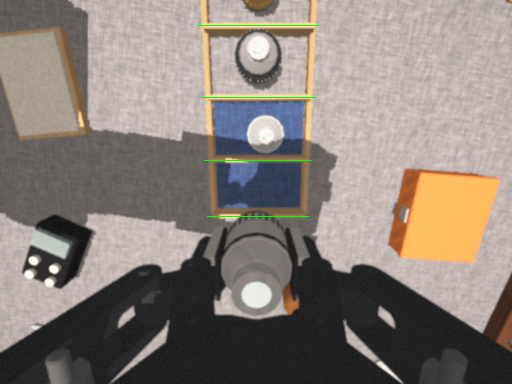

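Call:
carry_out(plan=[[[0.001,0.02,0.001],[0,0,0],0.025],[[0,0.035,0],[0,0,0],0.025],[[0,0.035,0],[0,0,0],0.025],[[0,0.025,0],[0,0,0],0.025],[[0,0.01,0],[0,0,0],0.025],[[0,0.006,0],[0,0,0],0.025],[[0,0.003,0],[0,0,0],0.025],[[0,0,0],[0,0,0],0.025]])

```text
time_s: 35.17
position: [0.5461, 0.1282, 0.0368]
tool_rot: [[0.985, 0.001, -0.171], [0.171, 0.0, 0.985], [0.001, -1.0, -0.0]]
ft_force: [-0.7, 0.8, -1.7]
grip_width: 0.0326
```

Call:
carry_out(plan=[[[0,0.002,0],[0,0,0],0.025],[[0,0.001,0],[0,0,0],0.025],[[0,0,0],[0,0,0],0.025]])

```text
time_s: 35.55
position: [0.5459, 0.1283, 0.0334]
tool_rot: [[0.985, 0.0, -0.171], [0.171, 0.0, 0.985], [0.0, -1.0, -0.0]]
ft_force: [0.2, -0.4, -1.1]
grip_width: 0.033
```

Call:
carry_out(plan=[[[0,0.001,0],[0,0,0],0.025],[[0,0.001,0],[0,0,0],0.025],[[0,0,0],[0,0,0],0.025]])

```text
time_s: 35.92
position: [0.5459, 0.1283, 0.0315]
tool_rot: [[0.985, 0.0, -0.171], [0.171, -0.0, 0.985], [0.0, -1.0, -0.0]]
ft_force: [-1.0, -0.2, 2.1]
grip_width: 0.0328
```

Call:
carry_out(plan=[[[0,0,0],[0,0,0],0.04],[[0,0,0],[0,0,0],0.05],[[0,0,0],[0,0,0],0.05],[[0,-0.01,0],[0,0,0],0.05],[[0,-0.03,0],[0,0,0],0.05],[[0,-0.05,0],[0,0,0],0.05],[[0,-0.05,0],[0,0,0],0.05],[[0,-0.05,0],[0,0,0],0.05]])

```text
time_s: 36.92
position: [0.5455, 0.1283, 0.2238]
tool_rot: [[0.985, 0.001, -0.171], [0.171, -0.0, 0.985], [0.001, -1.0, -0.0]]
ft_force: [0.2, -1.3, -0.0]
grip_width: 0.0503
```

Call:
carry_out(plan=[[[0,-0.01,-0.04],[0,0,0],0.05],[[0,0,-0.04],[0,0,0],0.05],[[0,0,-0.02],[0,0,0],0.05],[[0,0,0],[0,0,0],0.05],[[0,0,0],[0,0,0],0.05]])

```text
time_s: 37.55
position: [0.5627, 0.0307, 0.2313]
tool_rot: [[0.985, -0.0, -0.172], [0.172, 0.0, 0.985], [-0.0, -1.0, 0.0]]
ft_force: [0.1, -0.2, 0.8]
grip_width: 0.0501
```

```bash
python3 - <<'E'
from h import *
W=dict(zip("acdrb",wells([.526,.245,9.8])));W["r"]=(.541,.185)
t=np.array([.526,.245]);a=np.radians(9.8);R=np.array([[np.cos(a),-np.sin(a)],[np.sin(a),np.cos(a)]])
s=env.observe();print(s["position"],s["ft_force"])
for n in["top","scene","wrist"]:
    d=env.get_image(n);im=d["image"][:,:,::-1].copy()
    for k in "acdrb":
        o=env.outline_of("resident_mid" if k=="r" else f"objective_{k}_mid",d)
        if o:
            p,i=fit(d,s,k,o[0]["mask"],*W[k]);print(n,k,round(o[0]["conf"],2),p.round(4),"tray",((p-t)@R).round(4),round(i,3))
    im=cv2.resize(im[130:240,60:260] if n=="top" else im[180:310,260:450],None,fx=4,fy=4) if n!="wrist" else im
    cv2.imwrite(f"pics/end_{n}.png",im)
E
```

```text
[0.56272663 0.03066658 0.23132853] [ 0.14733339 -0.21546138  0.75384638]
top a 0.9 [0.5032 0.364 ] tray [-0.0022  0.1211] 0.872
top c 0.36 [0.5158 0.3041] tray [-0.    0.06] 0.0
scene c 0.68 [0.5161 0.3074] tray [0.0008 0.0632] 0.938
scene d 0.78 [0.5267 0.2456] tray [0.0008 0.0005] 0.907
scene r 0.54 [0.5423 0.1839] tray [ 0.0056 -0.063 ] 0.932
scene b 0.57 [0.546  0.1287] tray [-1.00e-04 -1.18e-01] 0.938
wrist r 0.8 [0.5424 0.1846] tray [ 0.0059 -0.0623] 0.962
wrist b 0.93 [0.5449 0.1301] tray [-0.0009 -0.1165] 0.948
```

View pics/end_top.png

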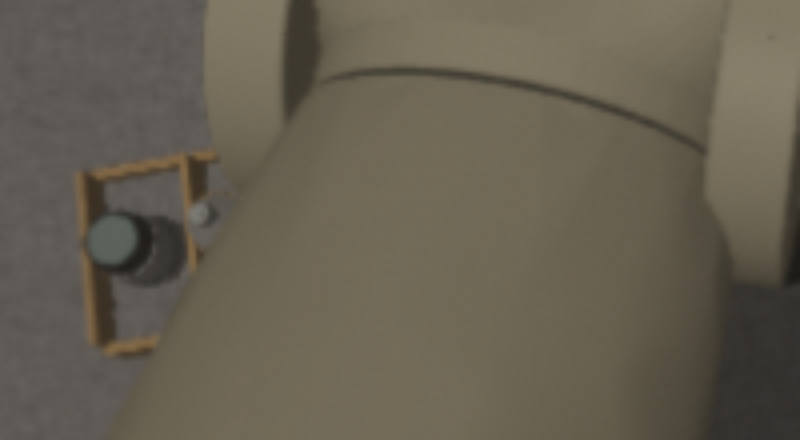

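View pics/end_scene.png

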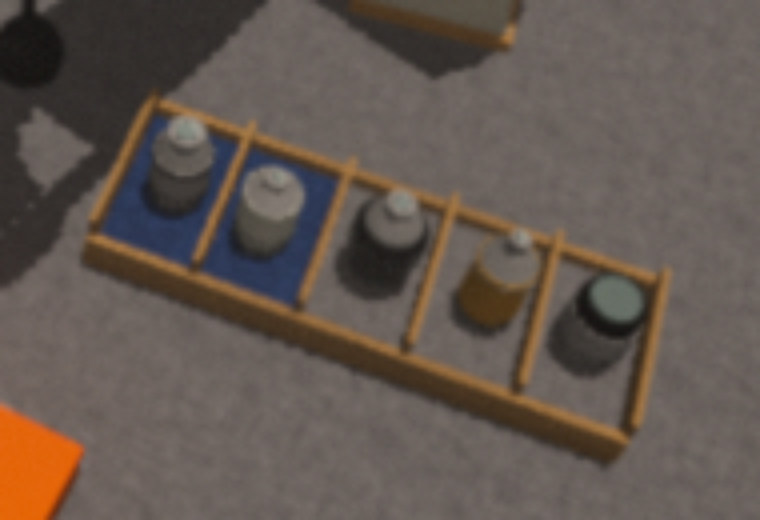

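View pics/end_wrist.png

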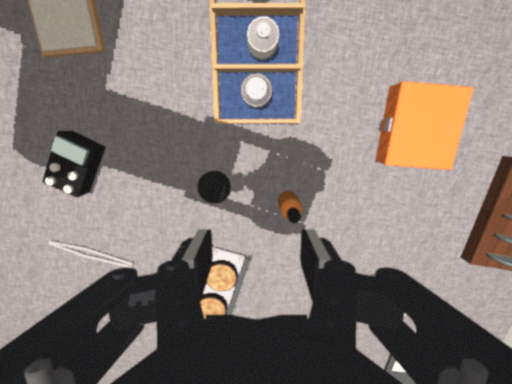

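All five stand upright, in the order A, C, D, white, B. The white one is unmoved and the arm is clear, so I'm handing in.

```bash
python3 - <<'E'
from rig import env
print(env.close_job())
E
```

```text
the job is handed in; nothing more can be done
None
```

All four objectives are in the tray, upright and in their original left-to-right order: A, C, D, then the white one in its own well, then B. I lowered each one until the wrist force showed contact before letting go. The job was handed in at about 38 s of the 104 s limit, and it reported no verdict.

My last checks, in the tray frame:

| Objective | Offset from well centre (x, y) | Camera |
|---|---|---|
| A | -2 mm, +1 mm | top |
| C | +1 mm, +3 mm | scene |
| D | +1 mm, about 0 mm | scene |
| B | 0 mm, +2 mm (scene); -1 mm, +3.5 mm (wrist) | scene and wrist |

- **White objective:** it measured within about 2 mm of its starting position, which is within the calibration error.
- **Arm:** it ended clear of everything, with the wrist force near zero.

Three checks failed or disagreed:

- **Top camera at the end:** the arm covered most of the tray in this view, so it gave no usable fit for C. The networks reported nothing there for D, B or the white one.
- **Spurious outlines:** one earlier wrist outline for C was actually the tray, so I judged C from the picture itself. A was missed by the network in one wrist view and in the final scene view, and B in one wrist view.
- **Tray x position:** the top and scene fits differed by about 3 mm, so I used the mean. The partitions in the wrist views matched that mean.

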